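Fit and seat the divider board of a plaster casting form

TASK

Take the divider board with the two ears out of the rack, stand it in the slot of the casting form so that its ears sit in the two ejector levers, and then swing both levers inward until each presses its end of the board snugly down on its rubber seal pad, without crushing the seals. Let go at the end, and leave the other board and everything else where it is.

Things in the scene. Friction and masses are not known exactly. Their poses are not given: they have to be found in the camera images.
- form: Casting form, fixed to the table: plywood base 190 (x) x 250 (y) x 12, two open troughs (walls to 46 high) and across its middle an upright slot for one divider board. Origin: centre of its underside, on the table. Its y axis runs along the slot, x across it (the board's thickness), z up; +y is its left. (sizes in mm)
- slot (a point): Centre of the slot on the base's top face, 12 above the table; axes as the form. Aluminium guide posts at form y = +-38 leave 17.4 for the board's thickness, straight to 76 above the table, flared lead-in to 90. Steel end stops at y = +-77.5 leave 155 for its length, flared at the top, to 92. (sizes in mm)
- board_mid (a point): The divider board to fit: yellow coated plywood, 14 thick (its x), about 200 g. Upper part 100 wide (y), 85 high overall; two ears make its lowest 12 mm 150 wide. This point is its centre, 42.5 above its underside and below its top edge. Same after a half turn about z. It stands in the rack; grip the upper part across the 14. (sizes in mm)
- board_foot (a point): Centre of the divider board's underside (axes as the board). (sizes in mm)
- rack: Fixed wooden rack 140 (x) x 120 (y), origin on the table; base 12 thick, two grooves along y at x = -38 and +38, 18 wide, walls to 42 high and 100 long. The boards stand on the base, one in each groove; which is in which varies. (sizes in mm)
- seat_l: Steel base of the rubber seal pad at the slot's left end (form y = +52); origin 12 above the table. The pad's free top lies between 31.5 and 38.5 above the table, differs at each end and each time, and must be felt. 4 N per mm. Snug when it carries 4 to 18 N of the board (best 10 N, 2.5 mm of squeeze); spoilt above 18 N. The board's weight gives about 1 N. (sizes in mm)
- seat_r: The same at the right end (form y = -52), with its own pad height. Pressing one end home while the other still stands high on its lever's toe makes the pads take more when the high end comes down: bring both levers to about 0.5 rad first. (sizes in mm)
- lever_l (a joint): Left ejector lever (form +y): 0 upright, growing as the handle swings outward, to 1.15; inward stop -0.3; starts at 0.95 to 1.1. Flat steel, 6 thick, in the slot's plane. Friction hinge, 0.45 N m either way: stays where left. A level push on the handle bar takes 0.45 / (0.080 cos angle) N, 5.6 N upright, plus 0.25 N per N on the pad; 1 mm of pad is about 4 mm of handle travel.
- lever_r (a joint): Right ejector lever (form -y), mirror image: 0 upright, growing outward. Both have a fork, toe and round nose reaching 24 mm inward of the pivot, about the board's ear. Swung out, the toe carries the ear, 47 mm above the table. Swung in, the toe sinks, the board comes to lie on the pad, then the nose presses on the ear's top 20 mm inward of the pivot, from somewhere between 0.35 and -0.05 rad on.
- knob_l (a point): Centre of the left lever's handle bar: black cylinder, diameter 16, 36 long along form x, 80 from the pivot. Push it inward from its outer side (shut fingers reaching some 12 below its centre serve well), on an arc about the pivot. (sizes in mm)
- knob_r (a point): The same on the right lever. Fingers that rub along the bar as it rises add a vertical friction force of some newtons to the push, so judge the pad by the rise of the moment about the pivot from its free-swinging value (0.02 N m for each N on the pad). (sizes in mm)
- pivot_l (a point): Pivot of the left lever, form (0, 87, 35); axis along form x. (sizes in mm)
- pivot_r (a point): Pivot of the right lever, form (0, -87, 35); axis along form x. (sizes in mm)
- plain_board: the plain board without ears that shares the rack; 112 wide x 78 high x 14 thick; a bystander, origin at the centre of its underside (sizes in mm)
- mixing_cup: white plastic mixing cup, 84 across, 95 high; bystander (sizes in mm)
- jar: glass jar with steel lid, 68 across, 90 high; bystander (sizes in mm)
- spatula: spatula lying flat; bystander (sizes in mm)
- brush: brush lying flat; bystander (sizes in mm)
- plug: small plaster cone, 44 across, 38 high; bystander (sizes in mm)
- offcut: wood offcut 50 x 90 x 22; bystander (sizes in mm)
- dome: plaster dome, 110 across, 57 high; bystander (sizes in mm)
Not all that is in view belongs to the job. Leave any purple look-alike of the part that bears board_mid alone.

How it is judged:
By the outcome, as a careful person would: the job done as asked, in the order asked, and still so for the second after the job is handed in, with the robot touching nothing.
It also fails if it takes over 72 s, if anything falls off the work surface, if the arm or the gripper's body presses on something with over 40 N, if the wrist force passes 120 N, or if a joint passes its speed limit or range.

ROBOT

A 6-joint arm with a two-finger parallel gripper is mounted at the origin on the work surface. World frame = base frame: x ahead of the robot, y to its left, z up, the work surface at z = 0. Lengths are in m, angles in rad, forces in N, time in s.
With the tool pointing down it reaches from about 0.425 to 0.95 m from the base axis. Payload 3.5 kg.
Tool frame: the origin (TCP) lies between the finger pads; the fingertips stand 17 mm ahead of it and the grasp point (between the pads) lies 2 mm behind it (ctrl.tip_reach is the distance from the TCP to the fingertips, in m); z points along the fingers, y is the direction in which the jaws open and shut (so a half turn about z gives the same grasp; the last joint's range is limited). The gripper opens to 85 mm and grips with 20 to 120 N. Pads are 22 mm wide; open, the fingers measure 114 mm over their backs; the gripper's body (76 mm by 85 mm) begins 54 mm behind the grasp point. The pads swing forward as they close: fully open they stand 13 mm farther back than shut.
Start: joints at [0.966, 0.286, 1.577, -0, 1.279, -0.15], TCP at [0.296, 0.606, 0.248] pointing down, gripper open.
Joint ranges: [-2.77, 2.77], [-0.9, 2.22], [0.21, 2.48], [-1.53, 4.67], [0.24, 2.81], [-2.84, 2.84]. Speed limits (rad/s): [2.79, 2.79, 3.14, 3.14, 3.14, 3.14].

INTERFACE

Orientations are given as a unit quaternion [x, y, z, w].
In Python, from plant import monitor, imaging, workorder, ctrl gives the robot as it stands.
- The arm moves only by the tool send_rows, never from a script. Its argument "rows" is a list of rows, each a list of 4 numbers: the shift along the world's x, y, z normalised to -1 to 1, where 1 is 0.3 m, then the turn about the world's z normalised to -1 to 1, where 1 is 360 degrees. A call has 1 to 20 rows; each row is the pose to reach, as a shift and turn from the pose commanded when the call began, turning the shorter way round; what a row does not reach only later rows make up. A row lasts 1/8 s, in which the tool goes at most 62.5 mm and 10.7 degrees, less where a joint would pass 70% of its speed; a pose out of reach is approached as far as the arm can. A call with a number of a shift or a turn outside -1 to 1 is refused whole. A call with a gripper value outside its range is refused whole. "jaw" is the closure, from 0 (fully open) to 1 (shut), set as the call begins (left out, the last holds). The fingers move at their own pace and stop on an object; "newtons" is the grip in N (left out, the last holds). Time passes only in rows, so rows that repeat a pose let the fingers close. It gives the time, the measured TCP pose, the force and the opening at its end, in the units of the state.
- monitor.get_state(): the state, without advancing time (a new reading comes with each control period).
- imaging.read_camera(name): name is "scene" or "top"; returns the picture (400x640x3 uint8, red, green, blue); there is no depth.
- imaging.calibration(name): a dict with "intrinsics" (3x3 intrinsics, pixels), "dist_coeffs" ([k1, k2, p1, p2, k3] as OpenCV has them; the pictures are not rectified), "cam_to_world" (4x4, takes a point from camera to world coordinates). Camera axes: x right, y up, looking along -z (the intrinsics and any distortion apply to the point x, -y, -z); pixel columns grow to the right and rows downward; lengths in m; the calibration is good to about 2 mm. A picture is of the moment at which its call begins. calibration takes no time and is no camera call.
- workorder.sign_off(): hands the job in, once; it reports no verdict.
The state is a dict: "time": time; "qpos": joint angles; "dq": joint speeds; "joint_efforts": joint torques, N m; "eef_pos": TCP position; "tcp_rot": TCP orientation; "contact_force": force on the tool from outside, world axes, zero at the start; "wrist_torque": the same for the moment, N m; "opening": opening from 0.0 (shut) to 1.0 (fully open).
Only numpy, scipy, OpenCV 4.12 (cv2) and the standard library are available. Lean on these libraries where they do the work, as an engineer would, in place of code of your own. Each camera call takes 0.05 s, during which the arm holds its last target.

## Working session

There is one attempt and no reset: what is moved stays moved. The work goes in short steps, Python scripts to look and compute and a tool call to move; the robot and the scene stay as the last step left them, time stands still between calls to the robot, and variables do not carry over. Pictures are saved under pics/ and viewed, and the job is handed in when it is done.

Besides the shell and the picture viewer there is one more tool, called after "Call:" by a JSON object that holds its "op" and its "data". send_rows: Moves the arm, as the interface text tells. Scaled input: -1 to 1 covers 0.3 m each way for a shift and 360 degrees each way for a turn. Its arguments: {"type":"object","properties":{"rows":{"type":"array"},"jaw":{"type":"number"},"newtons":{"type":"number"}},"required":["rows"]}

```bash
ls; mkdir -p pics
python3 - <<'E'
from plant import monitor, imaging, workorder, ctrl
import cv2, numpy as np
s=monitor.get_state()
print(s)
print(ctrl.tip_reach)
for n in ("scene","top"):
    im=imaging.read_camera(n); cv2.imwrite(f"pics/{n}0.png",im[:,:,::-1])
    c=imaging.calibration(n); print(n,np.round(c["intrinsics"],2),c["dist_coeffs"],np.round(c["cam_to_world"],4))
E
```

```text
pics
{'time': 0.0, 'qpos': array([ 9.65995269e-01,  2.87202185e-01,  1.57818655e+00, -3.05903434e-05,
        1.27859802e+00, -1.49986855e-01]), 'dq': array([ 0.00042297, -0.0005722 ,  0.00034475,  0.00174929, -0.0020957 ,
        0.00100684]), 'joint_efforts': array([-3.11603198e-04, -4.05990529e+01, -2.92619294e+01, -1.41745472e-04,
        5.91144111e-03,  7.72647098e-06]), 'eef_pos': array([0.29613852, 0.60587795, 0.24691761]), 'tcp_rot': array([ 2.25447671e-01,  9.74254543e-01, -1.11820804e-03, -4.27501115e-04]), 'contact_force': array([0.56654117, 0.33910746, 0.07432364]), 'wrist_torque': array([-0.00293419, -0.00203494,  0.02655411]), 'opening': 1.0005647307473338}
0.017
scene [[362.34   0.   317.52]
 [  0.   362.34 198.05]
 [  0.     0.     1.  ]] [-0.06546989  0.          0.          0.          0.        ] [[ 0.8515 -0.3747  0.3669  0.8919]
 [ 0.524   0.6331 -0.5697 -0.5028]
 [-0.0188  0.6773  0.7354  0.7747]
 [ 0.      0.      0.      1.    ]]
top [[478.78   0.   316.92]
 [  0.   478.78 203.2 ]
 [  0.     0.     1.  ]] [-0.13916713  0.          0.          0.          0.        ] [[ 0.0173  0.9844 -0.1753  0.3568]
 [-0.9997  0.0203  0.0148  0.0224]
 [ 0.0182  0.1749  0.9844  1.2838]
 [ 0.      0.      0.      1.    ]]
```

View pics/scene0.png

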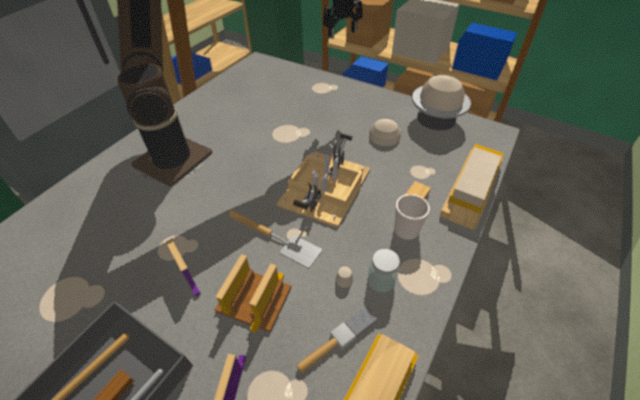

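View pics/top0.png

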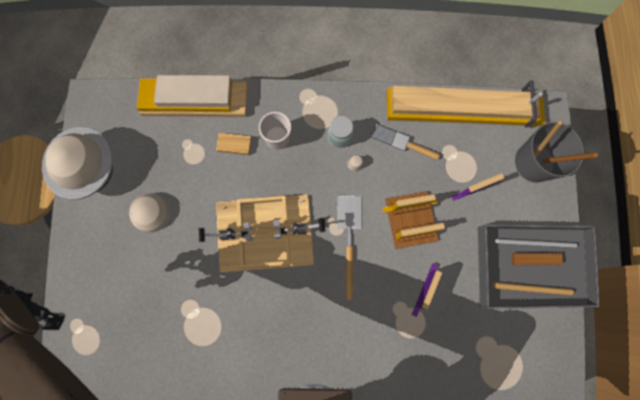

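The scene view shows the form at about (325,185), and the rack at (253,293) with two yellow boards. The top view has the form at (265,232) and the rack at (413,219). Purple-marked boards lie outside the rack. Next I'll enlarge the rack and form.

Run:
```python
import cv2, numpy as np
a=cv2.imread("pics/scene0.png");b=cv2.imread("pics/top0.png")
c1=cv2.resize(a[235:335,200:310],None,fx=5,fy=5,interpolation=cv2.INTER_CUBIC)[:500]
cv2.imwrite("pics/rs.png",c1)
c2=cv2.resize(b[170:270,370:470],None,fx=6,fy=6,interpolation=cv2.INTER_CUBIC)
cv2.imwrite("pics/rt.png",c2)
c3=cv2.resize(b[180:280,190:350],None,fx=5,fy=5,interpolation=cv2.INTER_CUBIC)
cv2.imwrite("pics/ft.png",c3)
c3=cv2.resize(a[120:230,270:380],None,fx=5,fy=5,interpolation=cv2.INTER_CUBIC)
cv2.imwrite("pics/fs.png",c3)
```

```text
(no output)
```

View pics/rs.png

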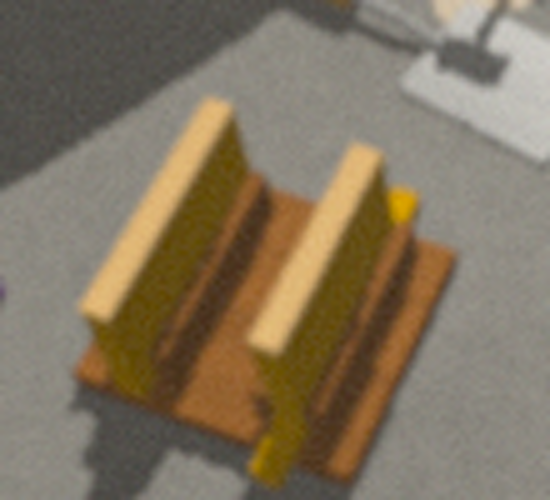

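View pics/rt.png

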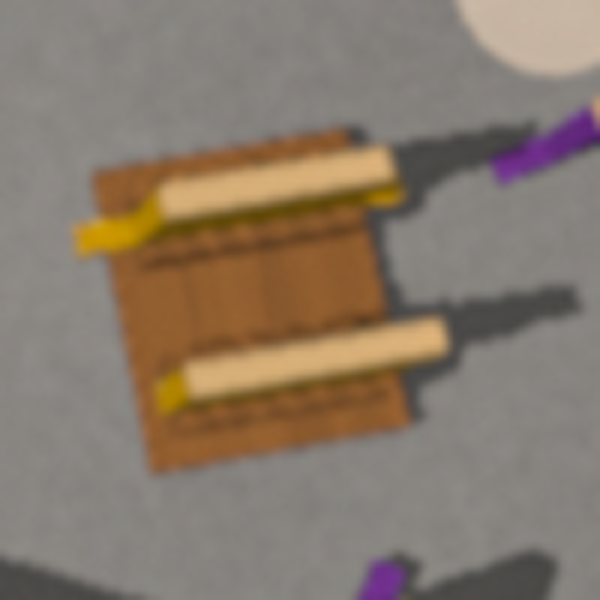

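View pics/ft.png

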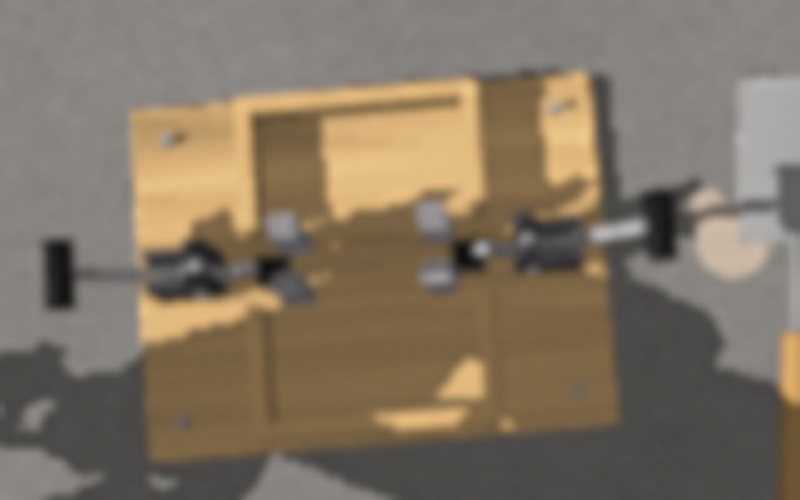

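View pics/fs.png

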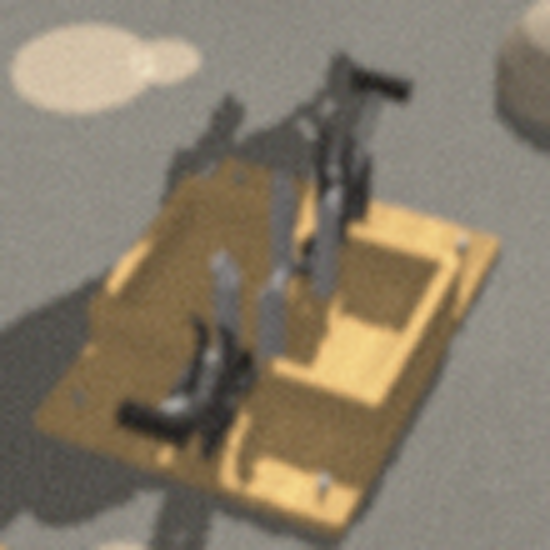

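The crops show two boards in the rack. The upper one in the top view (top face about (400-436,195-207)) has yellow ears beyond both ends, at (386,210) and (436,203). The lower one at (423,230) has none. In the scene view, ears also show at (280,276) and (253,328) on the +x-side board. So the +x board is the target. The purple ones lie outside the rack.

```bash
cat > h.py <<'E'
import cv2, numpy as np
from plant import imaging
C={n:imaging.calibration(n) for n in("scene","top")}
def ray(n,p):
    c=C[n];K=np.array(c["intrinsics"],float);T=np.array(c["cam_to_world"])
    u=cv2.undistortPoints(np.array(p,float).reshape(-1,1,2),K,np.array(c["dist_coeffs"],float)).reshape(-1,2)
    d=np.c_[u[:,0],-u[:,1],-np.ones(len(u))]@T[:3,:3].T
    return T[:3,3],d
def onz(n,p,z):
    o,d=ray(n,p); return o+d*((z-o[2])/d[:,2])[:,None]
def proj(n,P):
    c=C[n];T=np.array(c["cam_to_world"]);q=(np.array(P,float).reshape(-1,3)-T[:3,3])@T[:3,:3]
    q=q*[1,-1,-1]
    return cv2.projectPoints(q,np.zeros(3),np.zeros(3),np.array(c["intrinsics"],float),np.array(c["dist_coeffs"],float))[0].reshape(-1,2)
def tri(p1,p2):
    o1,d1=ray("scene",p1);o2,d2=ray("top",p2);out=[]
    for a,b in zip(d1,d2):
        A=np.c_[a,-b];t=np.linalg.lstsq(A,o2-o1,rcond=None)[0]
        out.append(np.r_[(o1+a*t[0]+o2+b*t[1])/2,np.linalg.norm(o1+a*t[0]-o2-b*t[1])])
    return np.array(out)
E
python3 - <<'E'
from h import *
np.set_printoptions(precision=4,suppress=True)
def faces(n,roi,z):
    im=cv2.imread(f"pics/{n}0.png");x0,y0,x1,y1=roi
    h=cv2.cvtColor(im,cv2.COLOR_BGR2HSV)
    m=cv2.inRange(h,(8,50,150),(28,160,255));k=np.zeros_like(m);k[y0:y1,x0:x1]=m[y0:y1,x0:x1]
    cs,_=cv2.findContours(k,cv2.RETR_EXTERNAL,cv2.CHAIN_APPROX_NONE)
    for c in cs:
        if cv2.contourArea(c)<80: continue
        r=cv2.minAreaRect(c);bx=cv2.boxPoints(r)
        w=onz(n,bx,z);ce=w.mean(0)
        e=[np.linalg.norm(w[i]-w[(i+1)%4]) for i in range(4)]
        i=int(np.argmax(e));d=w[(i+1)%4]-w[i]
        m_=cv2.moments(k*0+cv2.drawContours(k*0,[c],-1,255,-1),True);cc=[m_['m10']/m_['m00'],m_['m01']/m_['m00']]
        print(n,np.round(r[0],1),'c',ce,'mom',onz(n,[cc],z)[0],'sides',np.round(e,4),'ang',np.degrees(np.arctan2(d[1],d[0])))
faces("top",(380,185,460,250),0.097)
faces("scene",(205,245,300,325),0.097)
P=np.array([[131,108],[592,72],[618,424],[150,460]])/5+[190,180]
w=onz("top",P,0.012);print("form",w,w.mean(0),[np.linalg.norm(w[i]-w[(i+1)%4]) for i in range(4)])
P=np.array([[232,158],[500,240],[340,540],[35,418]])/5+[270,120]
w=onz("scene",P,0.012);print("form s",w,w.mean(0),[np.linalg.norm(w[i]-w[(i+1)%4]) for i in range(4)])
# knobs
print("knobs",tri([[383/5+270,84/5+120],[158/5+270,418/5+120]],[[59/5+190,274/5+180],[659/5+190,225/5+180]]))
E
```

```text
top [422.  229.2] c [ 0.5068 -0.2622  0.097 ] mom [ 0.5069 -0.261   0.097 ] sides [0.1139 0.0163 0.1136 0.0161] ang -79.7262014723589
top [415.4 199.5] c [ 0.5829 -0.2464  0.097 ] mom [ 0.5824 -0.245   0.097 ] sides [0.1021 0.018  0.1018 0.0178] ang -78.93636500351758
scene [260.4 283.2] c [ 0.5775 -0.2447  0.097 ] mom [ 0.5823 -0.2469  0.097 ] sides [0.1072 0.029  0.1055 0.0265] ang 101.474064618054
scene [230.4 276.1] c [ 0.5117 -0.2644  0.097 ] mom [ 0.5125 -0.267   0.097 ] sides [0.1171 0.0191 0.1157 0.0173] ang 101.84102371287068
form [[0.582  0.2758 0.012 ]
 [0.6069 0.0267 0.012 ]
 [0.4176 0.0091 0.012 ]
 [0.3932 0.2562 0.012 ]] [0.4999 0.1419 0.012 ] [np.float64(0.2504145626107329), np.float64(0.19008813966029078), np.float64(0.24834464637593584), np.float64(0.18981031826028985)]
form s [[0.4007 0.2609 0.012 ]
 [0.5849 0.2783 0.012 ]
 [0.615  0.0236 0.012 ]
 [0.4238 0.0113 0.012 ]] [0.5061 0.1435 0.012 ] [np.float64(0.18500884651490376), np.float64(0.25648385933311996), np.float64(0.19158046320454616), np.float64(0.2506544619899314)]
knobs [[ 0.4862  0.2965  0.0809  0.0064]
 [ 0.5182 -0.0063  0.0817  0.0084]]
```

Call:
{"op": "send_rows", "data": {"rows": [[0.6,-0.94,0,-0.147],[0.6,-0.94,0,-0.147],[0.6,-0.94,0,-0.147],[0.6,-0.94,0,-0.147],[0.6,-0.94,0,-0.147],[0.6,-0.94,0,-0.147]], "jaw": 0.4, "newtons": 60}}

```text
time: 0.85
eef_pos: [0.4778, 0.3214, 0.2478]
tcp_rot: [0.638, 0.77, -0.0, 0.0]
contact_force: [0.2, -0.1, 0.7]
opening: 0.597
```

Run:
```python
from h import *
np.set_printoptions(precision=4,suppress=True)
f=lambda P,off,s:(np.array(P)+.5)/s-.5+off
P=f([[131,108],[592,72],[618,424],[150,460]],[190,180],5)
w=onz("top",P,0.012);print("form",w.mean(0))
P=f([[232,158],[500,240],[340,540],[35,418]],[270,120],5)
w=onz("scene",P,0.012);print("form s",w.mean(0))
L=f([[289,257],[435.5,247.5]],[190,180],5);print("posts",onz("top",L,.088))
print("knobs",tri(f([[383,84],[158,418]],[270,120],5),f([[59,274],[659,225]],[190,180],5)))
yaw=np.radians(5.5);c=np.array([.501,.1425])
R=np.array([[np.cos(yaw),-np.sin(yaw)],[np.sin(yaw),np.cos(yaw)]])
im=cv2.imread("pics/top0.png");im2=cv2.imread("pics/scene0.png")
```

```text
form [0.501  0.1431 0.012 ]
form s [0.5042 0.1444 0.012 ]
posts [[0.4951 0.1778 0.088 ]
 [0.5015 0.1042 0.088 ]]
knobs [[ 0.4861  0.2964  0.0827  0.0041]
 [ 0.5181 -0.006   0.0832  0.0062]]
```

Call:
{"op": "send_rows", "data": {"rows": [[0.177,-0.95,0,0],[0.177,-0.95,0,0],[0.177,-0.95,0,0],[0.177,-0.95,0,0],[0.177,-0.95,0,0]]}}

```text
time: 1.48
eef_pos: [0.5294, 0.0368, 0.2479]
tcp_rot: [0.637, 0.771, -0.0, -0.0]
contact_force: [-0.2, 0.4, -0.1]
opening: 0.601
```

Call:
{"op": "send_rows", "data": {"rows": [[0.177,-0.95,0,0],[0.177,-0.95,0,0],[0.177,-0.95,-0.1,0],[0.177,-0.95,-0.2,0],[0.177,-0.95,-0.3,0],[0.177,-0.95,-0.3,0],[0.177,-0.95,-0.3,0]]}}

```text
time: 2.35
eef_pos: [0.5823, -0.2452, 0.1577]
tcp_rot: [0.636, 0.772, 0.0, -0.001]
contact_force: [-0.3, -0.3, 0.0]
opening: 0.599
```

Run:
```python
from h import *
from plant import imaging,monitor
s=monitor.get_state();print(s["time"],s["eef_pos"],s["tcp_rot"],s["contact_force"])
a=imaging.read_camera("scene")[:,:,::-1];b=imaging.read_camera("top")[:,:,::-1]
cv2.imwrite("pics/scene1.png",a);cv2.imwrite("pics/top1.png",b)
x=cv2.resize(a[220:340,200:320],(400,400),interpolation=3);y=cv2.resize(b[150:270,360:480],(400,400),interpolation=3)
cv2.imwrite("pics/c1.png",np.hstack([x,y]))
```

```text
2.35 [ 0.58234001 -0.24518591  0.15774196] [ 6.36104818e-01  7.71602057e-01  8.26091928e-05 -9.58446781e-04] [-0.32883883 -0.28670428  0.04254449]
```

View pics/c1.png

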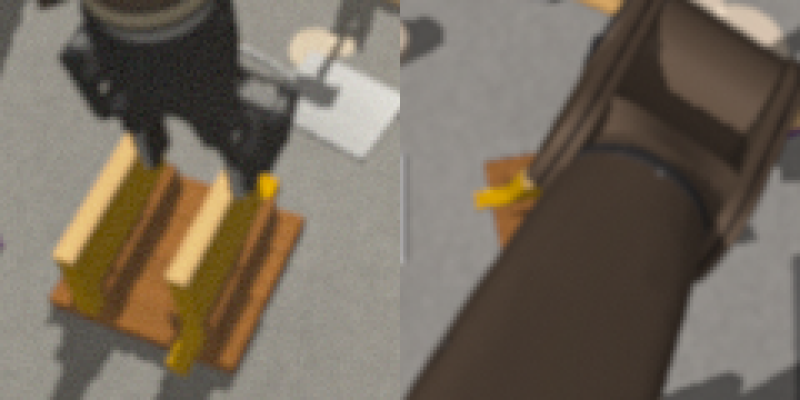

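Run:
```python
from h import *
y=np.radians(11);d=np.array([np.cos(y),np.sin(y),0])
for z in(.141,.146):
    c=np.array([.5823,-.2452,z])
    for o in(.0255,.033,.04): print(z,o,proj("scene",[c-d*o,c+d*o]).round(1).tolist())
```

```text
0.141 0.0255 [[248.4, 268.8], [271.0, 276.5]]
0.141 0.033 [[245.1, 267.7], [274.4, 277.6]]
0.141 0.04 [[242.1, 266.7], [277.6, 278.7]]
0.146 0.0255 [[248.0, 267.5], [270.7, 275.2]]
0.146 0.033 [[244.7, 266.4], [274.1, 276.3]]
0.146 0.04 [[241.7, 265.4], [277.3, 277.4]]
```

The fingers straddle the +x (eared) board as projected, so I'm descending.

Call:
{"op": "send_rows", "data": {"rows": [[0,0,-0.1,0],[0,0,-0.2,0],[0,0,-0.267,0],[0,0,-0.267,0],[0,0,-0.267,0]]}}

```text
time: 3.08
eef_pos: [0.5837, -0.2458, 0.0799]
tcp_rot: [0.636, 0.772, 0.0, 0.001]
contact_force: [-0.2, 0.1, -0.7]
opening: 0.608
```

Call:
{"op": "send_rows", "data": {"rows": [[0,0,0,0],[0,0,0,0],[0,0,0,0],[0,0,0,0],[0,0,0,0],[0,0,0,0]], "jaw": 1.0, "newtons": 60}}

```text
time: 3.82
eef_pos: [0.5833, -0.2461, 0.0794]
tcp_rot: [0.636, 0.772, 0.0, 0.001]
contact_force: [-1.1, 0.1, 6.1]
opening: 0.156
```

Call:
{"op": "send_rows", "data": {"rows": [[0,0,0.05,0],[0,0,0.1,0],[0,0,0.2,0],[0,0,0.4,0],[0,0,0.5,0],[0,0,0.5,0]]}}

```text
time: 4.58
eef_pos: [0.5842, -0.2465, 0.2326]
tcp_rot: [0.636, 0.772, 0.001, 0.004]
contact_force: [0.3, 0.2, -3.1]
opening: 0.152
```

```bash
cat > snap.py <<'E'
import sys
from h import *
from plant import monitor
def snap(tag,rs,rt,s=4):
    st=monitor.get_state();print(round(st["time"],2),st["eef_pos"].round(4),st["contact_force"].round(2),round(st["opening"],3))
    a=imaging.read_camera("scene")[:,:,::-1];b=imaging.read_camera("top")[:,:,::-1]
    cv2.imwrite(f"pics/scene_{tag}.png",a);cv2.imwrite(f"pics/top_{tag}.png",b)
    for n,im,r in(("s",a,rs),("t",b,rt)):
        if r: cv2.imwrite(f"pics/{tag}_{n}.png",cv2.resize(im[r[1]:r[3],r[0]:r[2]],None,fx=s,fy=s,interpolation=cv2.INTER_CUBIC))
E
python3 -c "
from snap import *
snap('lift',(200,180,320,330),(360,150,480,270))"
```

```text
4.58 [ 0.5842 -0.2465  0.2326] [ 0.27  0.23 -3.12] 0.152
```

View pics/lift_s.png

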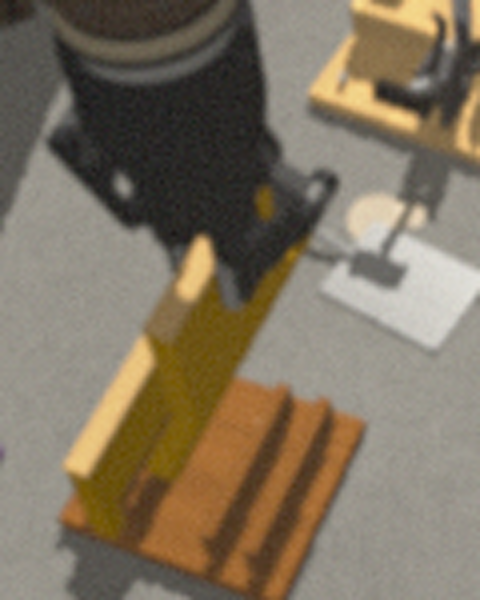

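Call:
{"op": "send_rows", "data": {"rows": [[-0.069,0.2,0,-0.0154],[-0.138,0.4,0,-0.0154],[-0.2,0.6,0,-0.0154],[-0.25,0.8,0,-0.0154],[-0.276,0.95,0,-0.0154],[-0.276,0.95,0,-0.0154],[-0.276,0.95,0,-0.0154]]}}

```text
time: 5.55
eef_pos: [0.499, 0.0393, 0.2263]
tcp_rot: [0.672, 0.74, -0.001, -0.001]
contact_force: [-0.9, -0.2, -2.7]
opening: 0.159
```

Call:
{"op": "send_rows", "data": {"rows": [[0,0.1,0,0],[0,0.25,-0.05,0],[0,0.347,-0.1,0],[0,0.347,-0.1,0],[0,0.347,-0.1,0],[0,0.347,-0.1,0]]}}

```text
time: 6.3
eef_pos: [0.5005, 0.1422, 0.1987]
tcp_rot: [0.673, 0.739, 0.0, 0.0]
contact_force: [-0.2, -0.6, -2.8]
opening: 0.155
```

```bash
python3 -c "
from snap import *
snap('over',(260,80,390,230),(180,160,370,280))"
```

```text
6.3 [0.5005 0.1422 0.1987] [-0.23 -0.57 -2.8 ] 0.155
```

View pics/over_s.png

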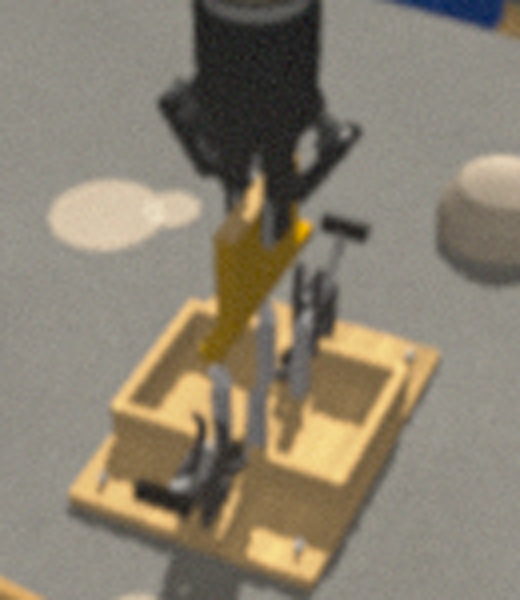

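View pics/over_t.png

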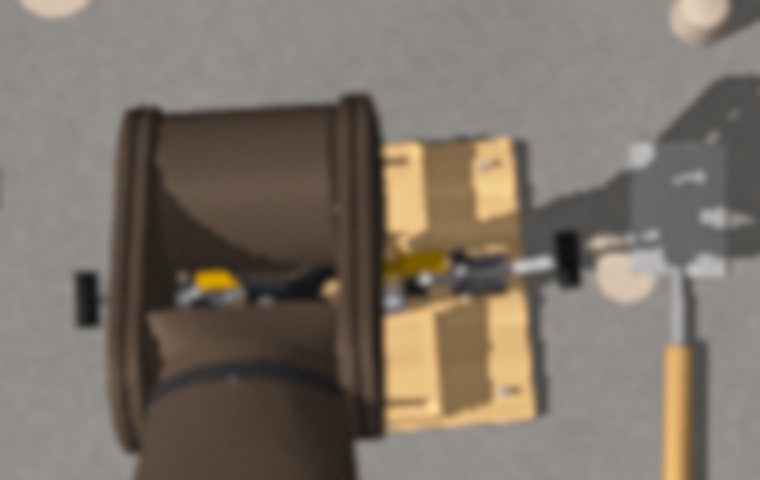

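```bash
cat > fr.py <<'E'
from h import *
def F(c,yawdeg):
    y=np.radians(yawdeg);c=np.array(c)
    return lambda P:(np.array(P,float).reshape(-1,3)/1000)@np.array([[np.cos(y),np.sin(y),0],[-np.sin(y),np.cos(y),0],[0,0,1]])+np.r_[c,0]
def overlay(tag,n,r,s,groups,out):
    im=cv2.imread(f"pics/{n}_{tag}.png");x0,y0,x1,y1=r
    c=cv2.resize(im[y0:y1,x0:x1],None,fx=s,fy=s,interpolation=cv2.INTER_CUBIC)
    for P,col in groups:
        for p in proj(n,P):
            q=((p-[x0,y0]+.5)*s-.5).round().astype(int); cv2.circle(c,tuple(int(v) for v in q),2,col,-1)
    cv2.imwrite(out,c)
E
python3 - <<'E'
from fr import *
f=F([.5005,.1432],5.5)
b=[[sx*95,sy*125,12] for sx in(-1,1) for sy in(-1,1)]
posts=[[sx*8.7,sy*38,76] for sx in(-1,1) for sy in(-1,1)]
stops=[[0,sy*77.5,92] for sy in(-1,1)]
piv=[[0,sy*87,35] for sy in(-1,1)]
g=F([.5005,.1422],5.4)
z0=130.7
ears=[[sx*7,sy*75,z0+12] for sx in(-1,1) for sy in(-1,1)]+[[sx*7,sy*75,z0] for sx in(-1,1) for sy in(-1,1)]
G=[(f(b),(0,0,255)),(f(posts),(0,255,0)),(f(stops),(255,0,255)),(f(piv),(255,255,0)),(g(ears),(255,0,0))]
overlay("over","scene",(270,110,380,230),5,G,"pics/ov_s.png")
overlay("over","top",(190,180,340,280),5,G,"pics/ov_t.png")
E
```

```text
(no output)
```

View pics/ov_s.png

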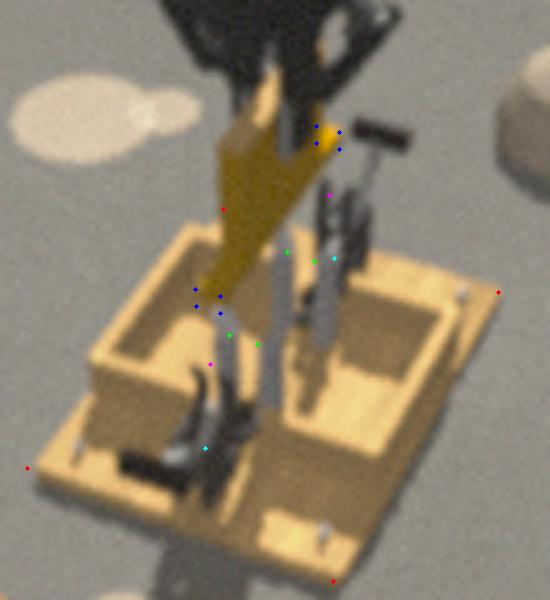

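View pics/ov_t.png

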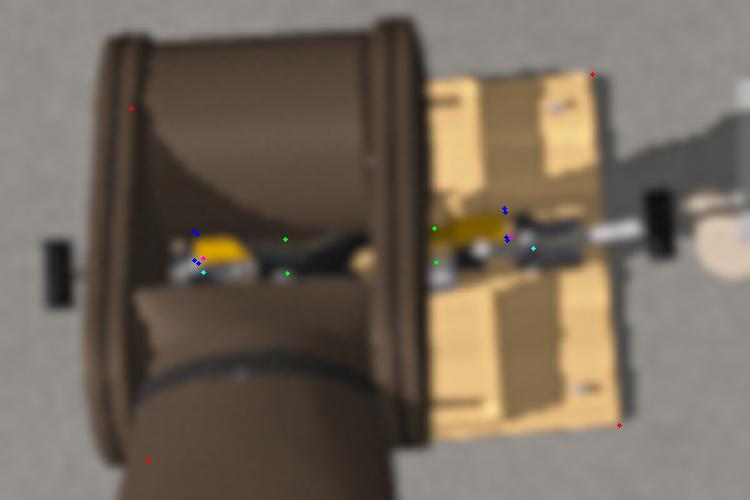

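Run:
```python
from fr import *
g=F([.5005,.1422],5.4)
z0=130.7
ears=[[sx*7,sy*75,z0+h] for sx in(-1,1) for sy in(-1,1) for h in(0,12)]
top=[[sx*7,sy*50,z0+h] for sx in(-1,1) for sy in(-1,1) for h in(12,85)]
G=[(g(ears),(255,0,0)),(g(top),(0,0,255))]
overlay("over","scene",(295,115,345,180),10,G,"pics/ov_s.png")
overlay("over","top",(220,215,300,245),10,G,"pics/ov_t.png")
```

```text
(no output)
```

View pics/ov_s.png

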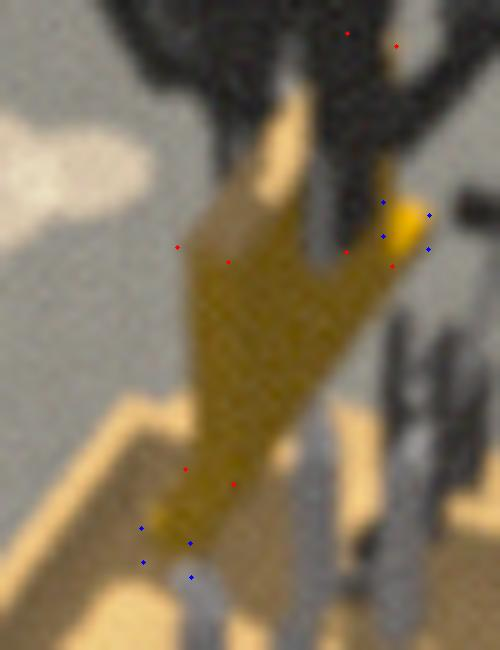

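View pics/ov_t.png

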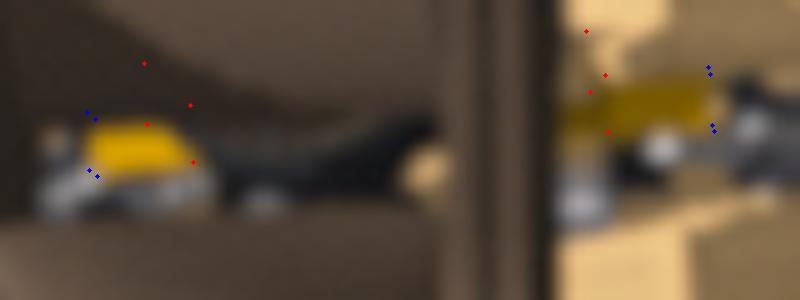

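Compared with the robot pose, the top camera sees the held board about 2 mm to −x, and the scene camera sees it about 2 mm to +x/+y. The board's offset from the form in each view therefore puts the form near (0.503, 0.143). I'll lower the board to just above the posts and compare directly.

Call:
{"op": "send_rows", "data": {"rows": [[0.008,0.002,-0.05,0],[0.008,0.002,-0.1,0],[0.008,0.002,-0.11,0],[0.008,0.002,-0.11,0]]}}

```text
time: 6.9
eef_pos: [0.5019, 0.1441, 0.1644]
tcp_rot: [0.672, 0.74, -0.001, -0.0]
contact_force: [-0.0, 0.2, -2.1]
opening: 0.155
```

Run:
```python
from snap import *
from fr import *
snap('low',None,None)
z0=97.5
g=F([.5030,.1430],5.4)
f=F([.5030,.1430],5.5)
ears=[[sx*7,sy*75,z0+h] for sx in(-1,1) for sy in(-1,1) for h in(0,12)]
top=[[sx*7,sy*50,z0+h] for sx in(-1,1) for sy in(-1,1) for h in(12,85)]
b=[[sx*95,sy*125,12] for sx in(-1,1) for sy in(-1,1)]
posts=[[sx*8.7,sy*38,76] for sx in(-1,1) for sy in(-1,1)]
stops=[[0,sy*77.5,92] for sy in(-1,1)]
G=[(g(ears),(255,0,0)),(g(top),(0,0,255)),(f(b),(0,0,255)),(f(posts),(0,255,0)),(f(stops),(255,0,255))]
overlay("low","scene",(275,115,375,235),6,G,"pics/ov_s.png")
overlay("low","top",(200,190,330,280),6,G,"pics/ov_t.png")
```

```text
6.9 [0.5019 0.1441 0.1644] [-0.01  0.25 -2.12] 0.155
```

View pics/ov_s.png

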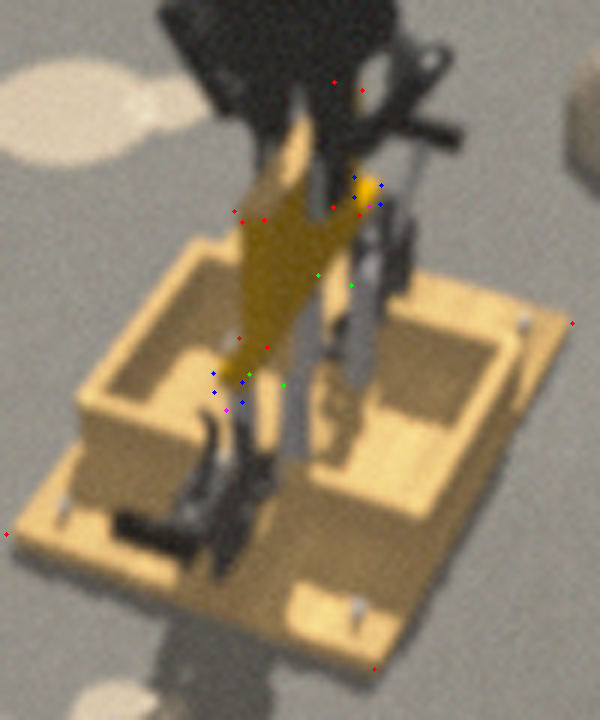

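View pics/ov_t.png

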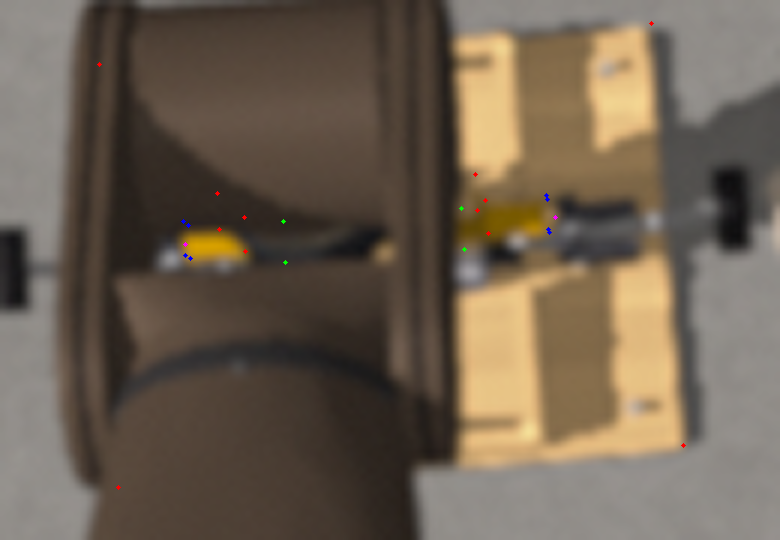

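Call:
{"op": "send_rows", "data": {"rows": [[0.005,0.002,0,0],[0.005,0.002,-0.02,0],[0.005,0.002,-0.04,0],[0.005,0.002,-0.05,0],[0.005,0.002,-0.05,0]]}}

```text
time: 7.62
eef_pos: [0.5034, 0.1447, 0.1497]
tcp_rot: [0.673, 0.74, -0.0, -0.0]
contact_force: [0.4, 0.3, -2.2]
opening: 0.155
```

Call:
{"op": "send_rows", "data": {"rows": [[0,0,-0.02,0],[0,0,-0.035,0],[0,0,-0.045,0],[0,0,-0.045,0]]}}

```text
time: 8.12
eef_pos: [0.503, 0.1447, 0.1356]
tcp_rot: [0.672, 0.74, -0.001, -0.001]
contact_force: [-2.2, 0.4, -3.0]
opening: 0.159
```

Call:
{"op": "send_rows", "data": {"rows": [[-0.003,0,0,0],[-0.003,0,-0.015,0],[-0.003,0,-0.03,0],[-0.003,0,-0.03,0]]}}

```text
time: 8.62
eef_pos: [0.5027, 0.1447, 0.1271]
tcp_rot: [0.673, 0.74, -0.0, -0.0]
contact_force: [-1.7, -0.5, -2.9]
opening: 0.157
```

Call:
{"op": "send_rows", "data": {"rows": [[-0.003,0,-0.01,0],[-0.003,0,-0.025,0],[-0.003,0,-0.03,0],[-0.003,0,-0.03,0]]}}

```text
time: 9.12
eef_pos: [0.5023, 0.1447, 0.1187]
tcp_rot: [0.673, 0.74, 0.0, 0.0]
contact_force: [0.2, -0.0, -3.4]
opening: 0.154
```

Call:
{"op": "send_rows", "data": {"rows": [[0,0,-0.007,0],[0,0,-0.013,0],[0,0,-0.013,0]]}}

```text
time: 9.5
eef_pos: [0.5021, 0.1447, 0.1148]
tcp_rot: [0.673, 0.74, 0.0, 0.0]
contact_force: [-0.2, 0.6, -3.1]
opening: 0.16
```

Call:
{"op": "send_rows", "data": {"rows": [[0,0,-0.004,0],[0,0,-0.007,0],[0,0,-0.007,0]]}}

```text
time: 9.88
eef_pos: [0.5024, 0.1447, 0.1142]
tcp_rot: [0.672, 0.74, 0.0, 0.0]
contact_force: [-2.4, 0.6, 5.8]
opening: 0.146
```

The foot is at about 47 mm and the upward force has jumped to +6 N, so the ears are on the toes. I'll check before releasing.

Run:
```python
from snap import *
snap('toe',(280,110,370,230),(190,190,330,280),5)
```

```text
9.88 [0.5024 0.1447 0.1142] [-2.35  0.61  5.76] 0.146
```

View pics/toe_s.png

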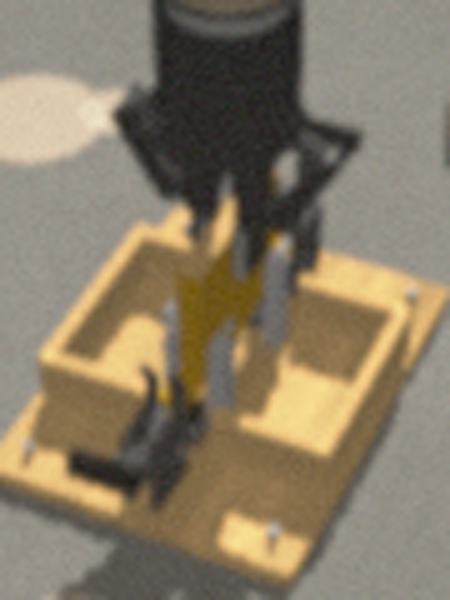

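View pics/toe_t.png

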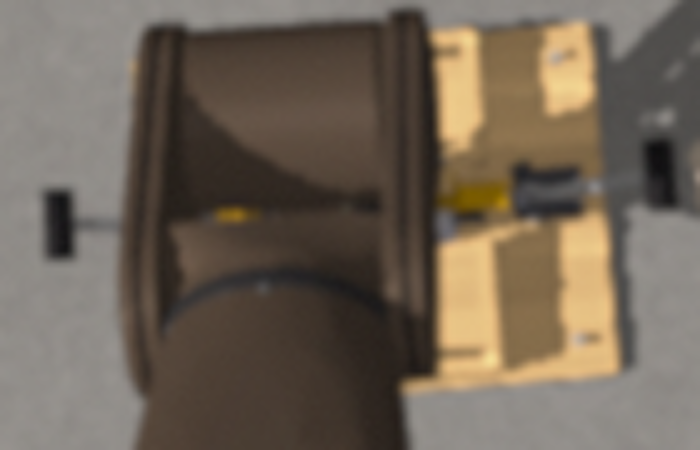

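The board stands between the four posts, with the near ear in the right lever's fork. Releasing.

Call:
{"op": "send_rows", "data": {"rows": [[0,0,0,0],[0,0,0,0],[0,0,0,0],[0,0,0,0]], "jaw": 0.5}}

```text
time: 10.48
eef_pos: [0.5019, 0.1447, 0.1126]
tcp_rot: [0.673, 0.74, -0.0, -0.0]
contact_force: [-0.4, -0.2, -0.7]
opening: 0.499
```

Call:
{"op": "send_rows", "data": {"rows": [[0,0,0.05,0],[0,0,0.15,0],[0,0,0.33,0],[0,0,0.33,0],[0,0,0.33,0]]}}

```text
time: 11.1
eef_pos: [0.502, 0.1447, 0.2124]
tcp_rot: [0.672, 0.74, 0.0, 0.0]
contact_force: [-0.9, -0.5, 0.2]
opening: 0.5
```

Call:
{"op": "send_rows", "data": {"rows": [[-0.03,0.5,0,0],[-0.03,0.5,0,0],[-0.03,0.5,0,0],[-0.03,0.5,0,0]], "jaw": 1.0}}

```text
time: 11.6
eef_pos: [0.4916, 0.2958, 0.2097]
tcp_rot: [0.671, 0.741, -0.002, -0.001]
contact_force: [0.5, 0.2, -0.4]
opening: 0.001
```

Run:
```python
from snap import *
snap('rel',(280,110,370,230),(190,190,330,280),5)
```

```text
11.6 [0.4916 0.2958 0.2097] [ 0.48  0.22 -0.37] 0.001
```

View pics/rel_s.png

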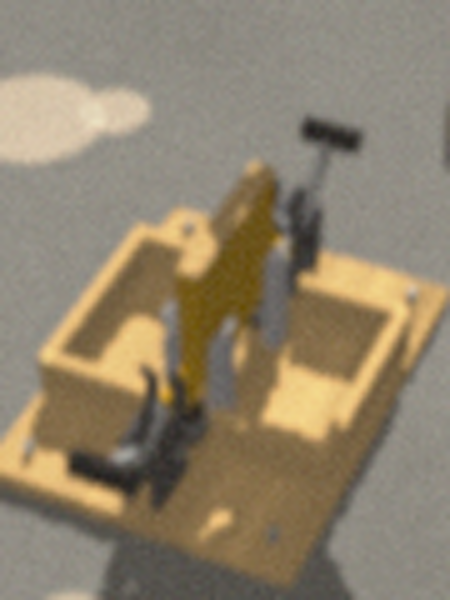

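View pics/rel_t.png

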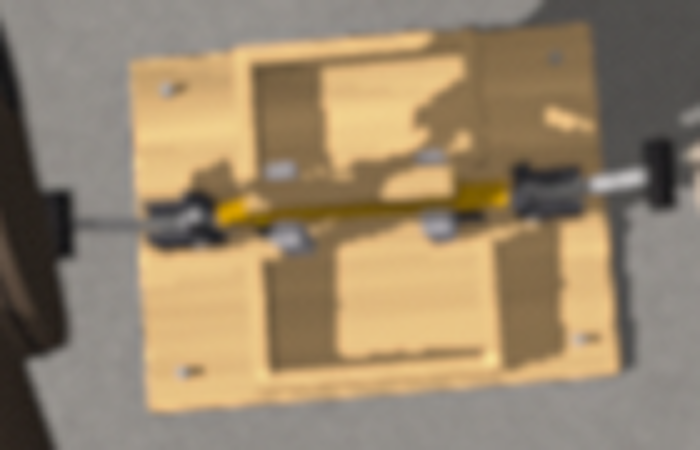

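The board stands upright in the slot with its ears in both forks, and the levers are unmoved. Next is the left lever: go outside its knob and come down.

Call:
{"op": "send_rows", "data": {"rows": [[-0.023,0.108,0,0],[-0.023,0.108,-0.1,0],[-0.023,0.108,-0.3,0],[-0.023,0.108,-0.405,0],[-0.023,0.108,-0.405,0],[-0.023,0.108,-0.405,0]], "newtons": 40}}

```text
time: 12.45
eef_pos: [0.4873, 0.3267, 0.0917]
tcp_rot: [0.673, 0.74, 0.001, 0.0]
contact_force: [0.5, -0.8, 0.0]
opening: -0.003
```

```bash
cat > plan.py <<'E'
from fr import *
from plant import monitor
yaw=np.radians(5.5);e=np.array([-np.sin(yaw),np.cos(yaw)]);ex=np.array([np.cos(yaw),np.sin(yaw)]);C0=np.array([.5025,.144])
def st():
    s=monitor.get_state();p=s["eef_pos"];d=p[:2]-C0
    F=s["contact_force"]
    print("t",round(s["time"],2),"form x,y,z mm",(d@ex*1e3).round(1),(d@e*1e3).round(1),(p[2]*1e3).round(1),"F x,y,z form",(F[:2]@ex).round(2),(F[:2]@e).round(2),F[2].round(2))
    return s
def deltas(ths,side,off=19,dz=5,xf=0):
    s=st();p=s["eef_pos"]
    for t in ths:
        y=side*(87+80*np.sin(t)+off);z=35+80*np.cos(t)+dz
        w=np.r_[C0+e*y/1e3+ex*xf/1e3,z/1e3]
        print(t,round(y,1),round(z,1),((w-p)/.3).round(4))
E
python3 - <<'E'
from plan import *
deltas([.95,.8,.65,.5],1)
from snap import *
snap('l0',None,None)
E
python3 - <<'E'
import sys;sys.path.insert(0,'.')
from fr import *
overlay('l0','scene',(290,70,390,190),6,[],'pics/l0_s.png')
E
```

```text
t 12.45 form x,y,z mm 2.4 183.3 91.7 F x,y,z form 0.39 -0.8 0.03
0.95 171.1 86.5 [-0.0041 -0.0414 -0.0173]
0.8 163.4 95.7 [-0.0016 -0.0669  0.0133]
0.65 154.4 103.7 [ 0.0012 -0.0967  0.0398]
0.5 144.4 110.2 [ 0.0044 -0.1301  0.0616]
12.45 [0.4873 0.3267 0.0917] [ 0.47 -0.76  0.03] -0.003
```

View pics/l0_s.png

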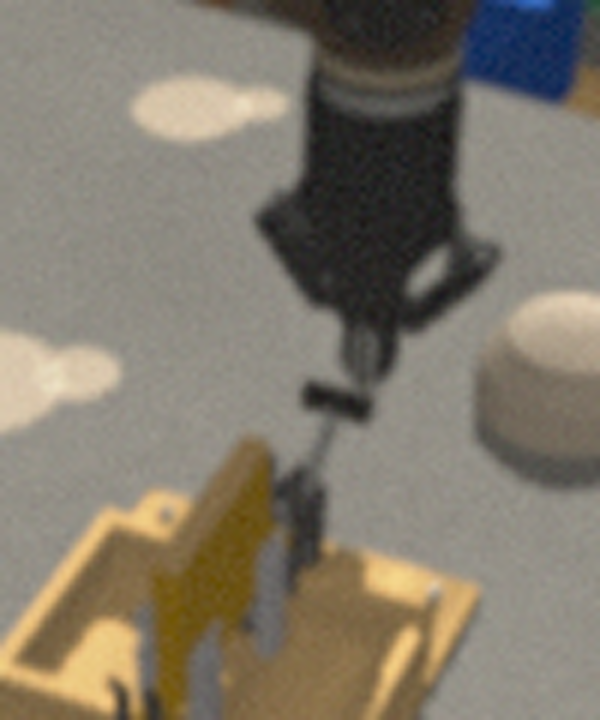

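Call:
{"op": "send_rows", "data": {"rows": [[-0.008,-0.02,-0.017,0],[-0.004,-0.041,-0.017,0],[-0.003,-0.055,-0.002,0],[-0.002,-0.067,0.013,0],[0.0,-0.082,0.027,0],[0.001,-0.097,0.04,0],[0.001,-0.097,0.04,0]]}}

```text
time: 13.42
eef_pos: [0.4861, 0.3, 0.1037]
tcp_rot: [0.673, 0.74, 0.002, -0.002]
contact_force: [-3.5, 6.7, 3.5]
opening: 0.0
```

Run:
```python
from plan import *
deltas([.65,.58,.5],1)
```

```text
t 13.43 form x,y,z mm -1.3 156.8 103.7 F x,y,z form -2.84 7.0 3.53
0.65 154.4 103.7 [ 0.0052 -0.0075  0.    ]
0.58 149.8 106.9 [ 0.0066 -0.0227  0.0108]
0.5 144.4 110.2 [ 0.0084 -0.0409  0.0218]
```

Call:
{"op": "send_rows", "data": {"rows": [[0.002,-0.011,0.007,0],[0.003,-0.022,0.015,0],[0.004,-0.035,0.022,0],[0.004,-0.035,0.022,0]]}}

```text
time: 13.92
eef_pos: [0.4873, 0.2907, 0.1113]
tcp_rot: [0.673, 0.739, 0.003, -0.003]
contact_force: [-4.7, 10.7, 6.6]
opening: 0.006
```

Run:
```python
from plan import *
deltas([.5],1)
from snap import *
snap('l1',None,None)
overlay('l1','scene',(290,70,390,190),6,[],'pics/l1_s.png')
overlay('l1','top',(180,190,330,280),5,[],'pics/l1_t.png')
```

```text
t 13.93 form x,y,z mm -1.0 147.5 111.3 F x,y,z form -3.61 11.15 6.63
0.5 144.4 110.2 [ 0.0044 -0.0101 -0.0036]
13.93 [0.4873 0.2907 0.1113] [-4.67 10.75  6.63] 0.006
```

View pics/l1_s.png

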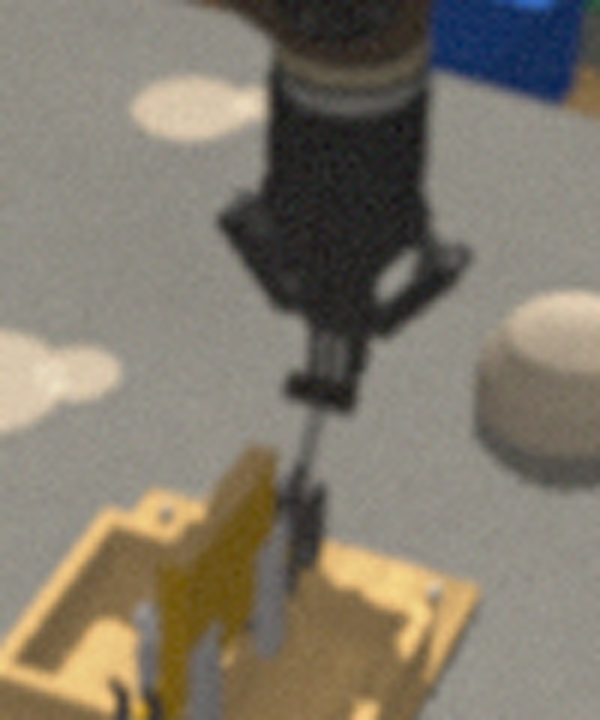

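The left lever is at about 0.54 rad and the moment is about 0.48 N m (free swing). Now the right lever.

Call:
{"op": "send_rows", "data": {"rows": [[-0.005,0.05,0,0],[-0.005,0.05,0.1,0],[-0.005,0.05,0.3,0],[-0.005,0.05,0.32,0]]}}

```text
time: 14.52
eef_pos: [0.4889, 0.3036, 0.2105]
tcp_rot: [0.672, 0.74, 0.004, 0.003]
contact_force: [-0.3, 0.2, -0.1]
opening: 0.003
```

Call:
{"op": "send_rows", "data": {"rows": [[0.093,-0.96,0,0],[0.093,-0.96,0,0],[0.093,-0.96,0,0],[0.093,-0.96,0,0],[0.093,-0.96,0,0],[0.093,-0.96,0,0]]}}

```text
time: 15.28
eef_pos: [0.5137, 0.0121, 0.2037]
tcp_rot: [0.674, 0.739, -0.001, -0.001]
contact_force: [-0.4, 1.2, 0.1]
opening: -0.0
```

Run:
```python
from plan import *
deltas([.95,.8,.65,.5],-1)
deltas([.95],-1,32)
from snap import *
snap('l2',None,None)
overlay('l2','scene',(270,110,390,230),5,[],'pics/l2_s.png')
overlay('l2','top',(170,190,330,280),5,[],'pics/l2_t.png')
```

```text
t 15.28 form x,y,z mm -1.5 -132.4 203.7 F x,y,z form -0.24 1.21 0.11
0.95 -171.1 86.5 [ 0.0174 -0.1278 -0.3907]
0.8 -163.4 95.7 [ 0.015  -0.1023 -0.36  ]
0.65 -154.4 103.7 [ 0.0121 -0.0725 -0.3335]
0.5 -144.4 110.2 [ 0.0089 -0.0392 -0.3117]
t 15.28 form x,y,z mm -1.5 -132.4 203.7 F x,y,z form -0.24 1.21 0.11
0.95 -184.1 86.5 [ 0.0216 -0.171  -0.3907]
15.28 [0.5137 0.0121 0.2037] [-0.35  1.18  0.11] -0.0
```

View pics/l2_s.png

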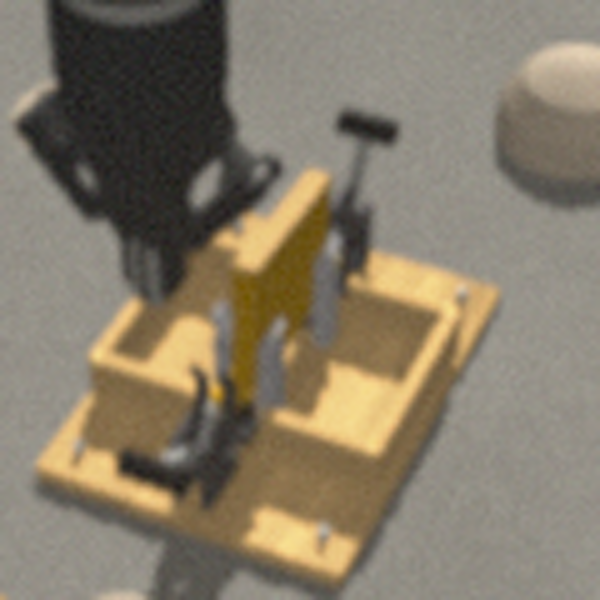

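View pics/l2_t.png

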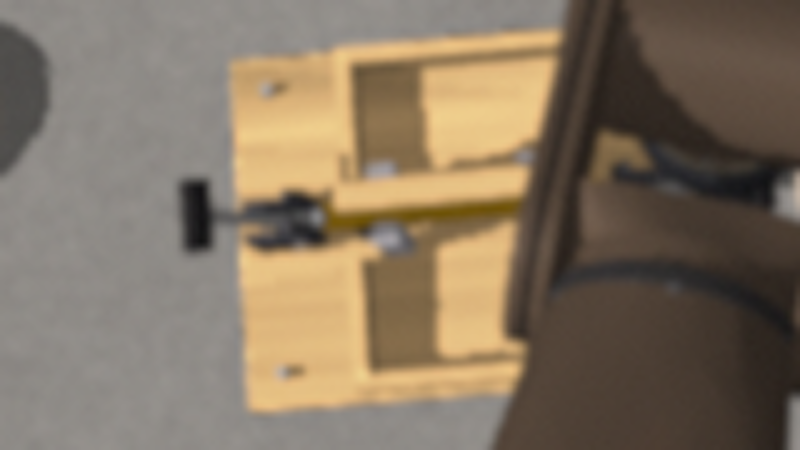

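Call:
{"op": "send_rows", "data": {"rows": [[0.02,-0.18,0,0],[0.02,-0.18,-0.1,0],[0.02,-0.18,-0.25,0],[0.02,-0.18,-0.385,0],[0.02,-0.18,-0.385,0],[0.02,-0.18,-0.385,0]]}}

```text
time: 16.12
eef_pos: [0.5209, -0.0388, 0.0906]
tcp_rot: [0.672, 0.741, 0.0, 0.001]
contact_force: [-0.4, -0.4, -0.1]
opening: 0.002
```

Run:
```python
from plan import *
deltas([.95,.8,.65,.5],-1)
c=(np.array([196,216])+.5)/5-.5+[170,190]
for z in(.1,.105,.11):
    w=onz("top",[c],z)[0];d=w[:2]-C0;print(w,d@ex,d@e)
```

```text
t 16.12 form x,y,z mm 0.8 -183.7 90.6 F x,y,z form -0.43 -0.33 -0.13
0.95 -171.1 86.5 [-0.0066  0.0418 -0.0134]
0.8 -163.4 95.7 [-0.0091  0.0672  0.0173]
0.65 -154.4 103.7 [-0.012   0.097   0.0438]
0.5 -144.4 110.2 [-0.0152  0.1304  0.0655]
[0.48703144 0.27275909 0.1       ] -0.003056334959605552 0.12964890682803148
[0.48648118 0.27170149 0.105     ] -0.0037054245144594686 0.12864891117127047
[0.48593093 0.27064388 0.11      ] -0.00435451406931338 0.12764891551450946
```

Call:
{"op": "send_rows", "data": {"rows": [[-0.004,0.02,-0.013,0],[-0.007,0.042,-0.013,0],[-0.008,0.055,0.002,0],[-0.009,0.067,0.017,0],[-0.01,0.082,0.031,0],[-0.012,0.097,0.044,0],[-0.012,0.097,0.044,0]]}}

```text
time: 17.0
eef_pos: [0.5173, -0.0127, 0.1048]
tcp_rot: [0.672, 0.741, -0.002, 0.003]
contact_force: [-2.7, -9.2, 5.1]
opening: 0.001
```

Call:
{"op": "send_rows", "data": {"rows": [[-0.001,0.011,0.007,0],[-0.002,0.022,0.015,0],[-0.003,0.035,0.022,0],[-0.003,0.035,0.022,0]]}}

```text
time: 17.5
eef_pos: [0.517, -0.0032, 0.1123]
tcp_rot: [0.671, 0.741, -0.002, 0.004]
contact_force: [-4.0, -11.1, 7.3]
opening: 0.0
```

Run:
```python
from plan import *
deltas([.5,.4,.3,.2],-1)
```

```text
t 17.5 form x,y,z mm 0.3 -147.9 112.3 F x,y,z form -5.03 -10.68 7.33
0.5 -144.4 110.2 [-0.0022  0.0118 -0.007 ]
0.4 -137.2 113.7 [-0.0045  0.0357  0.0046]
0.3 -129.6 116.4 [-0.0069  0.0606  0.0137]
0.2 -121.9 118.4 [-0.0094  0.0863  0.0203]
```

```bash
cat > mom.py <<'E'
from plan import *
def M(side,off=19,verbose=True):
    s=monitor.get_state();p=s["eef_pos"];d=p[:2]-C0;F=s["contact_force"]
    yf=side*(d@e)*1e3;Fy=side*(F[:2]@e);Fz=F[2]
    th=np.arcsin((yf-off-87)/80)
    yc=(80*np.sin(th)+8)/1e3;zc=80*np.cos(th)/1e3
    m=Fy*zc-Fz*yc
    print("t %.2f th %.3f y %.1f z %.1f x %.1f Fx %.1f Fy %.2f Fz %.2f M %.3f"%(s["time"],th,yf,p[2]*1e3,d@ex*1e3,F[:2]@ex,Fy,Fz,m))
E
python3 -c "
from mom import *
M(-1)"
```

```text
t 17.50 th 0.552 y 147.9 z 112.3 x 0.3 Fx -5.0 Fy 10.68 Fz 7.33 M 0.362
```

Call:
{"op": "send_rows", "data": {"rows": [[-0.001,0.012,0.006,0],[-0.002,0.024,0.011,0],[-0.002,0.024,0.011,0]]}}

```text
time: 17.88
eef_pos: [0.5173, 0.0043, 0.1161]
tcp_rot: [0.672, 0.741, -0.001, 0.005]
contact_force: [-0.8, -9.8, 6.2]
opening: 0.002
```

```bash
python3 -c "
from mom import *
M(-1)"
```

```text
t 17.88 th 0.445 y 140.4 z 116.1 x 1.3 Fx -1.8 Fy 9.73 Fz 6.16 M 0.441
```

Call:
{"op": "send_rows", "data": {"rows": [[-0.001,0.012,0.005,0],[-0.001,0.012,0.005,0]]}}

```text
time: 18.12
eef_pos: [0.5172, 0.0081, 0.1176]
tcp_rot: [0.672, 0.741, -0.001, 0.005]
contact_force: [-0.6, -8.8, 6.7]
opening: -0.0
```

```bash
python3 -c "
from mom import *
M(-1)"
```

```text
t 18.12 th 0.394 y 136.7 z 117.6 x 1.6 Fx -1.4 Fy 8.67 Fz 6.66 M 0.382
```

Call:
{"op": "send_rows", "data": {"rows": [[-0.001,0.012,0.005,0],[-0.001,0.012,0.005,0]]}}

```text
time: 18.38
eef_pos: [0.5169, 0.0119, 0.119]
tcp_rot: [0.672, 0.741, -0.0, 0.005]
contact_force: [0.5, -9.6, 6.3]
opening: 0.003
```

```bash
python3 -c "
from mom import *
M(-1)"
```

```text
t 18.38 th 0.342 y 132.9 z 119.0 x 1.7 Fx -0.4 Fy 9.59 Fz 6.34 M 0.502
```

Call:
{"op": "send_rows", "data": {"rows": [[-0.001,0.012,0.004,0],[-0.001,0.012,0.004,0]]}}

```text
time: 18.62
eef_pos: [0.5167, 0.0157, 0.1202]
tcp_rot: [0.672, 0.741, 0.0, 0.005]
contact_force: [-0.3, -7.2, 5.5]
opening: -0.001
```

```bash
python3 -c "
from mom import *
M(-1)"
```

```text
t 18.62 th 0.292 y 129.0 z 120.2 x 1.8 Fx -1.0 Fy 7.10 Fz 5.49 M 0.374
```

Call:
{"op": "send_rows", "data": {"rows": [[-0.001,0.013,0.004,0],[-0.001,0.013,0.004,0]]}}

```text
time: 18.88
eef_pos: [0.5163, 0.0199, 0.1212]
tcp_rot: [0.672, 0.741, 0.0, 0.005]
contact_force: [1.3, -7.7, 5.6]
opening: -0.001
```

```bash
python3 -c "
from mom import *
M(-1)"
```

```text
t 18.88 th 0.238 y 124.8 z 121.2 x 1.8 Fx 0.6 Fy 7.81 Fz 5.64 M 0.456
```

Call:
{"op": "send_rows", "data": {"rows": [[-0.001,0.013,0.003,0],[-0.001,0.013,0.003,0]]}}

```text
time: 19.12
eef_pos: [0.5159, 0.024, 0.1219]
tcp_rot: [0.672, 0.741, 0.0, 0.004]
contact_force: [-0.0, -6.6, 5.5]
opening: 0.002
```

```bash
python3 -c "
from mom import *
M(-1)"
```

```text
t 19.12 th 0.185 y 120.7 z 121.9 x 1.8 Fx -0.6 Fy 6.53 Fz 5.53 M 0.388
```

Call:
{"op": "send_rows", "data": {"rows": [[-0.001,0.013,0.002,0],[-0.001,0.013,0.002,0]]}}

```text
time: 19.38
eef_pos: [0.5155, 0.0281, 0.1224]
tcp_rot: [0.672, 0.741, 0.0, 0.004]
contact_force: [0.2, -5.6, 5.3]
opening: 0.003
```

```bash
python3 -c "
from mom import *
M(-1)"
```

```text
t 19.38 th 0.133 y 116.6 z 122.4 x 1.8 Fx -0.3 Fy 5.64 Fz 5.29 M 0.349
```

Call:
{"op": "send_rows", "data": {"rows": [[-0.001,0.013,0.002,0],[-0.001,0.013,0.002,0]]}}

```text
time: 19.62
eef_pos: [0.515, 0.0322, 0.1228]
tcp_rot: [0.672, 0.741, 0.0, 0.004]
contact_force: [0.9, -5.3, 3.6]
opening: 0.002
```

```bash
python3 -c "
from mom import *
M(-1)"
```

```text
t 19.62 th 0.082 y 112.5 z 122.8 x 1.8 Fx 0.4 Fy 5.37 Fz 3.57 M 0.376
```

Call:
{"op": "send_rows", "data": {"rows": [[-0.001,0.013,0.001,0],[-0.001,0.013,0.001,0]]}}

```text
time: 19.88
eef_pos: [0.5146, 0.0362, 0.123]
tcp_rot: [0.672, 0.74, 0.0, 0.004]
contact_force: [0.4, -6.0, 4.2]
opening: 0.001
```

```bash
python3 -c "
from mom import *
M(-1)"
```

```text
t 19.88 th 0.030 y 108.4 z 123.0 x 1.7 Fx -0.2 Fy 6.01 Fz 4.19 M 0.437
```

Call:
{"op": "send_rows", "data": {"rows": [[-0.001,0.007,0,0],[-0.001,0.007,0,0]]}}

```text
time: 20.12
eef_pos: [0.5144, 0.0383, 0.123]
tcp_rot: [0.672, 0.74, 0.0, 0.004]
contact_force: [1.0, -5.7, 4.9]
opening: -0.0
```

```bash
python3 -c "
from mom import *
M(-1)"
```

```text
t 20.12 th 0.005 y 106.4 z 123.0 x 1.7 Fx 0.5 Fy 5.79 Fz 4.93 M 0.422
```

Call:
{"op": "send_rows", "data": {"rows": [[-0.001,0.007,0,0],[-0.001,0.007,0,0]]}}

```text
time: 20.38
eef_pos: [0.5141, 0.0402, 0.1231]
tcp_rot: [0.672, 0.741, 0.0, 0.004]
contact_force: [0.8, -5.4, 3.7]
opening: -0.002
```

```bash
python3 -c "
from mom import *
M(-1)"
```

```text
t 20.38 th -0.020 y 104.4 z 123.1 x 1.6 Fx 0.2 Fy 5.43 Fz 3.69 M 0.411
```

Call:
{"op": "send_rows", "data": {"rows": [[-0.001,0.007,0,0],[-0.001,0.007,0,0]]}}

```text
time: 20.62
eef_pos: [0.514, 0.0422, 0.1232]
tcp_rot: [0.672, 0.741, 0.0, 0.004]
contact_force: [0.5, -5.4, 4.4]
opening: 0.003
```

```bash
python3 -c "
from mom import *
M(-1)"
```

```text
t 20.62 th -0.045 y 102.4 z 123.2 x 1.6 Fx -0.0 Fy 5.45 Fz 4.38 M 0.416
```

The right lever is at about −0.045 rad and still free, with M ≈ 0.41. I'll leave it just short of contact, go to the left lever, and return later.

Call:
{"op": "send_rows", "data": {"rows": [[0.005,-0.058,0,0],[0.005,-0.058,0.15,0],[0.005,-0.058,0.31,0],[0.005,-0.058,0.31,0]]}}

```text
time: 21.12
eef_pos: [0.5156, 0.0258, 0.2182]
tcp_rot: [0.673, 0.74, 0.003, 0.004]
contact_force: [0.2, -0.8, -0.9]
opening: -0.0
```

Call:
{"op": "send_rows", "data": {"rows": [[-0.094,0.935,0,0],[-0.094,0.935,0,0],[-0.094,0.935,0,0],[-0.094,0.935,0,0],[-0.094,0.935,0,0],[-0.094,0.935,0,0]]}}

```text
time: 21.88
eef_pos: [0.4835, 0.3083, 0.2114]
tcp_rot: [0.671, 0.741, -0.001, -0.001]
contact_force: [-1.0, -0.6, 0.1]
opening: 0.001
```

```bash
python3 -c "
from plan import *
deltas([.55,.5,.4,.3],1)
deltas([.55],1,29)
from snap import *
snap('l3',None,None)
overlay('l3','scene',(270,110,390,230),5,[],'pics/l3_s.png')
"
```

```text
t 21.88 form x,y,z mm -3.1 165.4 211.4 F x,y,z form -1.06 -0.45 0.14
0.55 147.8 108.2 [ 0.016  -0.0572 -0.3441]
0.5 144.4 110.2 [ 0.0171 -0.0687 -0.3374]
0.4 137.2 113.7 [ 0.0194 -0.0926 -0.3258]
0.3 129.6 116.4 [ 0.0218 -0.1175 -0.3167]
t 21.88 form x,y,z mm -3.1 165.4 211.4 F x,y,z form -1.06 -0.45 0.14
0.55 157.8 108.2 [ 0.0128 -0.0241 -0.3441]
21.88 [0.4835 0.3083 0.2114] [-1.01 -0.55  0.14] 0.001
```

View pics/l3_s.png

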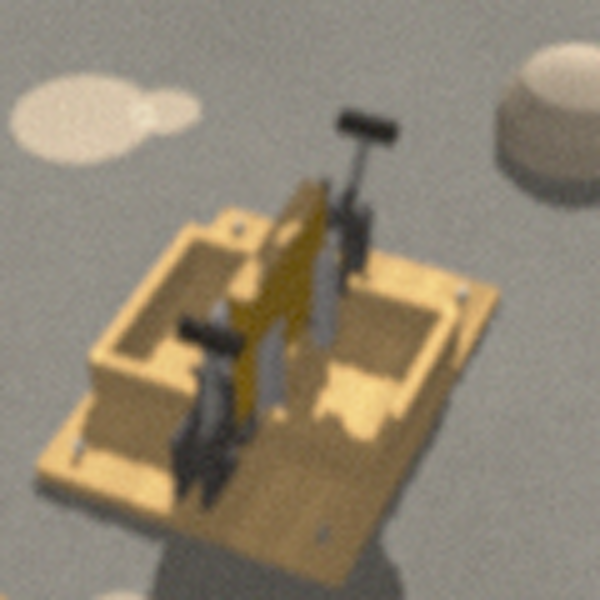

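Call:
{"op": "send_rows", "data": {"rows": [[0.012,-0.016,-0.1,0],[0.012,-0.016,-0.25,0],[0.012,-0.016,-0.344,0],[0.012,-0.016,-0.344,0],[0.012,-0.016,-0.344,0]]}}

```text
time: 22.6
eef_pos: [0.4895, 0.3016, 0.1112]
tcp_rot: [0.673, 0.74, 0.001, 0.0]
contact_force: [-0.6, -0.2, 0.6]
opening: -0.003
```

Call:
{"op": "send_rows", "data": {"rows": [[0.002,-0.025,0,0],[0.004,-0.05,0.006,0],[0.005,-0.065,0.011,0],[0.006,-0.077,0.017,0],[0.006,-0.077,0.017,0]]}}

```text
time: 23.22
eef_pos: [0.4914, 0.2815, 0.1184]
tcp_rot: [0.673, 0.74, 0.004, -0.001]
contact_force: [-2.5, 7.6, 5.8]
opening: -0.001
```

```bash
python3 -c "
from mom import *
M(1)"
```

```text
t 23.23 th 0.411 y 137.9 z 118.4 x 2.2 Fx -1.8 Fy 7.83 Fz 5.82 M 0.342
```

Call:
{"op": "send_rows", "data": {"rows": [[0.001,-0.012,0.003,0],[0.001,-0.012,0.003,0]]}}

```text
time: 23.48
eef_pos: [0.4919, 0.2784, 0.1198]
tcp_rot: [0.673, 0.74, 0.005, -0.001]
contact_force: [-2.1, 8.5, 6.9]
opening: -0.001
```

```bash
python3 -c "
from mom import *
M(1)"
```

```text
t 23.48 th 0.369 y 134.8 z 119.8 x 2.4 Fx -1.3 Fy 8.70 Fz 6.92 M 0.394
```

Call:
{"op": "send_rows", "data": {"rows": [[0.001,-0.012,0.003,0],[0.001,-0.012,0.003,0]]}}

```text
time: 23.72
eef_pos: [0.4926, 0.2748, 0.1209]
tcp_rot: [0.673, 0.74, 0.005, -0.0]
contact_force: [-2.1, 8.3, 6.8]
opening: 0.003
```

```bash
python3 -c "
from mom import *
M(1)"
```

```text
t 23.73 th 0.319 y 131.1 z 120.9 x 2.7 Fx -1.3 Fy 8.45 Fz 6.78 M 0.417
```

Call:
{"op": "send_rows", "data": {"rows": [[0.001,-0.012,0.002,0],[0.001,-0.012,0.002,0]]}}

```text
time: 23.98
eef_pos: [0.4932, 0.271, 0.1215]
tcp_rot: [0.673, 0.74, 0.005, -0.0]
contact_force: [-0.3, 7.3, 6.1]
opening: 0.003
```

```bash
python3 -c "
from mom import *
M(1)"
```

```text
t 23.98 th 0.269 y 127.3 z 121.5 x 3.0 Fx 0.4 Fy 7.34 Fz 6.14 M 0.386
```

Call:
{"op": "send_rows", "data": {"rows": [[0,-0.013,0.002,0],[0,-0.013,0.002,0]]}}

```text
time: 24.22
eef_pos: [0.4935, 0.2669, 0.1221]
tcp_rot: [0.673, 0.74, 0.005, 0.0]
contact_force: [0.7, 6.9, 5.3]
opening: 0.001
```

```bash
python3 -c "
from mom import *
M(1)"
```

```text
t 24.23 th 0.216 y 123.1 z 122.1 x 2.9 Fx 1.3 Fy 6.83 Fz 5.33 M 0.400
```

Call:
{"op": "send_rows", "data": {"rows": [[0,-0.013,0.001,0],[0,-0.013,0.001,0]]}}

```text
time: 24.48
eef_pos: [0.4937, 0.2627, 0.1223]
tcp_rot: [0.673, 0.74, 0.005, 0.001]
contact_force: [0.9, 6.6, 4.1]
opening: 0.0
```

```bash
python3 -c "
from mom import *
M(1)"
```

```text
t 24.48 th 0.164 y 119.0 z 122.3 x 2.6 Fx 1.5 Fy 6.47 Fz 4.11 M 0.425
```

Call:
{"op": "send_rows", "data": {"rows": [[0.001,-0.013,0.001,0],[0.001,-0.013,0.001,0]]}}

```text
time: 24.72
eef_pos: [0.4938, 0.2586, 0.1223]
tcp_rot: [0.673, 0.74, 0.005, 0.001]
contact_force: [0.2, 6.2, 4.9]
opening: -0.001
```

```bash
python3 -c "
from mom import *
M(1)"
```

```text
t 24.73 th 0.111 y 114.9 z 122.3 x 2.4 Fx 0.8 Fy 6.20 Fz 4.94 M 0.410
```

Now 2 mm steps.

Call:
{"op": "send_rows", "data": {"rows": [[0.001,-0.007,0.001,0],[0.001,-0.007,0.001,0]]}}

```text
time: 24.98
eef_pos: [0.494, 0.2566, 0.1226]
tcp_rot: [0.673, 0.74, 0.005, 0.001]
contact_force: [0.4, 6.4, 4.4]
opening: -0.0
```

```bash
python3 -c "
from mom import *
M(1)"
```

```text
t 24.98 th 0.086 y 112.9 z 122.6 x 2.3 Fx 1.0 Fy 6.29 Fz 4.38 M 0.436
```

Call:
{"op": "send_rows", "data": {"rows": [[0.001,-0.007,0,0],[0.001,-0.007,0,0]]}}

```text
time: 25.22
eef_pos: [0.4942, 0.2545, 0.1226]
tcp_rot: [0.673, 0.74, 0.005, 0.0]
contact_force: [-0.0, 7.0, 4.5]
opening: 0.004
```

```bash
python3 -c "
from mom import *
M(1)"
```

```text
t 25.23 th 0.060 y 110.8 z 122.6 x 2.4 Fx 0.7 Fy 6.95 Fz 4.49 M 0.497
```

Call:
{"op": "send_rows", "data": {"rows": [[0.001,-0.007,0,0],[0.001,-0.007,0,0]]}}

```text
time: 25.48
eef_pos: [0.4945, 0.2525, 0.1227]
tcp_rot: [0.673, 0.74, 0.005, 0.0]
contact_force: [-0.5, 7.3, 5.0]
opening: -0.001
```

```bash
python3 -c "
from mom import *
M(1)"
```

```text
t 25.48 th 0.035 y 108.8 z 122.7 x 2.4 Fx 0.2 Fy 7.33 Fz 5.01 M 0.532
```

Call:
{"op": "send_rows", "data": {"rows": [[0.001,-0.006,0,0],[0.001,-0.006,0,0],[0.001,-0.006,0,0]]}}

```text
time: 25.85
eef_pos: [0.4947, 0.2508, 0.1227]
tcp_rot: [0.673, 0.74, 0.005, 0.0]
contact_force: [0.2, 7.4, 4.6]
opening: 0.002
```

```bash
python3 -c "
from mom import *
M(1)"
```

```text
t 25.85 th 0.014 y 107.1 z 122.7 x 2.5 Fx 0.9 Fy 7.32 Fz 4.55 M 0.544
```

Call:
{"op": "send_rows", "data": {"rows": [[0,-0.003,0,0],[0,-0.003,0,0],[0,-0.003,0,0]]}}

```text
time: 26.22
eef_pos: [0.4948, 0.2501, 0.1227]
tcp_rot: [0.673, 0.74, 0.005, 0.0]
contact_force: [-1.2, 7.6, 5.9]
opening: 0.003
```

```bash
python3 -c "
from mom import *
M(1)"
```

```text
t 26.23 th 0.004 y 106.4 z 122.7 x 2.5 Fx -0.5 Fy 7.72 Fz 5.90 M 0.568
```

The left pad is loaded to about 7 N by both moment and travel. Next is the right lever.

Call:
{"op": "send_rows", "data": {"rows": [[-0.005,0.058,0,0],[-0.005,0.058,0.15,0],[-0.005,0.058,0.31,0],[-0.005,0.058,0.31,0]]}}

```text
time: 26.72
eef_pos: [0.4936, 0.2661, 0.2175]
tcp_rot: [0.672, 0.74, 0.004, 0.003]
contact_force: [0.4, -0.1, -1.1]
opening: 0.001
```

Call:
{"op": "send_rows", "data": {"rows": [[0.079,-0.83,0,0],[0.079,-0.83,0,0],[0.079,-0.83,0,0],[0.079,-0.83,0,0],[0.079,-0.83,0,0],[0.079,-0.83,0,0]]}}

```text
time: 27.48
eef_pos: [0.5143, 0.0162, 0.211]
tcp_rot: [0.673, 0.74, -0.0, -0.001]
contact_force: [0.3, -0.1, -0.4]
opening: 0.001
```

```bash
python3 -c "
from plan import *
deltas([-.03,-.06],-1,19)
deltas([-.03],-1,31)
"
```

```text
t 27.48 form x,y,z mm -0.5 -128.3 211.0 F x,y,z form 0.3 -0.13 -0.37
-0.03 -103.6 120.0 [-0.0062  0.0821 -0.3036]
-0.06 -101.2 119.9 [-0.007   0.0901 -0.3039]
t 27.48 form x,y,z mm -0.5 -128.3 211.0 F x,y,z form 0.3 -0.13 -0.37
-0.03 -115.6 120.0 [-0.0024  0.0423 -0.3036]
```

Call:
{"op": "send_rows", "data": {"rows": [[-0.002,0.025,-0.1,0],[-0.002,0.025,-0.25,0],[-0.002,0.025,-0.303,0],[-0.002,0.025,-0.303,0],[-0.002,0.025,-0.303,0]]}}

```text
time: 28.1
eef_pos: [0.5155, 0.0238, 0.1228]
tcp_rot: [0.672, 0.74, 0.001, 0.001]
contact_force: [0.1, -0.7, -0.0]
opening: 0.002
```

Call:
{"op": "send_rows", "data": {"rows": [[-0.002,0.03,0,0],[-0.005,0.055,0,0],[-0.006,0.06,0,0],[-0.006,0.06,0,0]]}}

```text
time: 28.6
eef_pos: [0.5126, 0.0417, 0.1214]
tcp_rot: [0.672, 0.74, 0.0, 0.0]
contact_force: [0.5, 0.1, -0.5]
opening: 0.002
```

```bash
python3 -c "
from mom import *
M(-1)"
```

```text
t 28.60 th -0.040 y 102.8 z 121.4 x 0.2 Fx 0.5 Fy -0.04 Fz -0.51 M -0.000
```

Call:
{"op": "send_rows", "data": {"rows": [[-0.001,0.007,0,0],[-0.001,0.012,0,0],[-0.001,0.012,0,0]]}}

```text
time: 28.98
eef_pos: [0.5124, 0.0433, 0.1214]
tcp_rot: [0.672, 0.74, -0.001, 0.001]
contact_force: [-0.7, -5.9, 0.7]
opening: -0.002
```

```bash
python3 -c "
from mom import *
M(-1)"
```

```text
t 28.98 th -0.060 y 101.2 z 121.4 x 0.2 Fx -1.3 Fy 5.78 Fz 0.68 M 0.460
```

Call:
{"op": "send_rows", "data": {"rows": [[-0.001,0.007,0,0],[-0.001,0.007,0,0]]}}

```text
time: 29.22
eef_pos: [0.5122, 0.0451, 0.1214]
tcp_rot: [0.672, 0.74, -0.002, 0.002]
contact_force: [-0.2, -7.6, 1.6]
opening: 0.0
```

```bash
python3 -c "
from mom import *
M(-1)"
```

```text
t 29.23 th -0.083 y 99.4 z 121.4 x 0.2 Fx -0.9 Fy 7.58 Fz 1.63 M 0.602
```

Call:
{"op": "send_rows", "data": {"rows": [[0,0,0,0]]}}

```text
time: 29.35
eef_pos: [0.5122, 0.0451, 0.1215]
tcp_rot: [0.672, 0.74, -0.002, 0.002]
contact_force: [-0.8, -7.1, 1.4]
opening: -0.002
```

```bash
python3 -c "
from mom import *
M(-1)"
```

```text
t 29.35 th -0.082 y 99.4 z 121.5 x 0.2 Fx -1.5 Fy 7.00 Fz 1.43 M 0.556
```

Call:
{"op": "send_rows", "data": {"rows": [[0,0,0,0]]}}

```text
time: 29.48
eef_pos: [0.5122, 0.0451, 0.1214]
tcp_rot: [0.672, 0.74, -0.002, 0.002]
contact_force: [-0.1, -7.2, 1.3]
opening: 0.003
```

```bash
python3 -c "
from mom import *
M(-1)"
```

```text
t 29.48 th -0.083 y 99.4 z 121.4 x 0.2 Fx -0.7 Fy 7.12 Fz 1.26 M 0.566
```

Call:
{"op": "send_rows", "data": {"rows": [[-0.001,0.006,0,0],[-0.001,0.006,0,0],[-0.001,0.006,0,0]]}}

```text
time: 29.85
eef_pos: [0.5121, 0.0466, 0.1215]
tcp_rot: [0.672, 0.74, -0.002, 0.002]
contact_force: [0.0, -7.6, 0.2]
opening: -0.001
```

```bash
python3 -c "
from mom import *
M(-1)"
```

```text
t 29.85 th -0.102 y 97.8 z 121.5 x 0.2 Fx -0.7 Fy 7.61 Fz 0.19 M 0.605
```

Call:
{"op": "send_rows", "data": {"rows": [[0,0,0,0]]}}

```text
time: 29.98
eef_pos: [0.5121, 0.0467, 0.1215]
tcp_rot: [0.672, 0.74, -0.002, 0.002]
contact_force: [-0.2, -8.5, 2.3]
opening: 0.002
```

```bash
python3 -c "
from mom import *
M(-1)"
```

```text
t 29.98 th -0.103 y 97.8 z 121.5 x 0.2 Fx -1.1 Fy 8.41 Fz 2.26 M 0.669
```

Call:
{"op": "send_rows", "data": {"rows": [[0,0,0,0]]}}

```text
time: 30.1
eef_pos: [0.5121, 0.0466, 0.1215]
tcp_rot: [0.672, 0.74, -0.002, 0.002]
contact_force: [-0.2, -8.1, 0.9]
opening: 0.002
```

```bash
python3 -c "
from mom import *
M(-1)"
```

```text
t 30.10 th -0.102 y 97.8 z 121.5 x 0.2 Fx -1.0 Fy 8.08 Fz 0.94 M 0.643
```

Call:
{"op": "send_rows", "data": {"rows": [[0,0,0,0]]}}

```text
time: 30.22
eef_pos: [0.512, 0.0466, 0.1215]
tcp_rot: [0.672, 0.74, -0.002, 0.002]
contact_force: [-0.3, -8.0, 0.4]
opening: -0.0
```

```bash
python3 -c "
from mom import *
M(-1)"
```

```text
t 30.23 th -0.102 y 97.8 z 121.5 x 0.2 Fx -1.1 Fy 7.90 Fz 0.45 M 0.629
```

The right side's mean M is 0.636, a rise of about 0.19–0.2, so roughly 10 N. I'll go back and check the left.

Call:
{"op": "send_rows", "data": {"rows": [[0.005,-0.058,0,0],[0.005,-0.058,0.15,0],[0.005,-0.058,0.31,0],[0.005,-0.058,0.31,0]]}}

```text
time: 30.72
eef_pos: [0.5158, 0.0308, 0.2191]
tcp_rot: [0.673, 0.74, 0.003, 0.004]
contact_force: [-0.3, -0.1, -0.1]
opening: 0.003
```

Call:
{"op": "send_rows", "data": {"rows": [[-0.079,0.81,0,0],[-0.079,0.81,0,0],[-0.079,0.81,0,0],[-0.079,0.81,0,0],[-0.079,0.81,0,0],[-0.079,0.81,0,0]]}}

```text
time: 31.48
eef_pos: [0.4889, 0.2741, 0.2127]
tcp_rot: [0.672, 0.74, -0.001, -0.001]
contact_force: [1.1, -0.2, 0.3]
opening: 0.001
```

```bash
python3 -c "
from plan import *
deltas([.004],1,19)
deltas([.004],1,33)
from snap import *
snap('l4',None,None)
overlay('l4','scene',(270,110,390,230),5,[],'pics/l4_s.png')
"
```

```text
t 31.48 form x,y,z mm -1.1 130.8 212.7 F x,y,z form 1.05 -0.27 0.27
0.004 106.3 120.0 [ 0.0115 -0.0808 -0.3091]
t 31.48 form x,y,z mm -1.1 130.8 212.7 F x,y,z form 1.05 -0.27 0.27
0.004 120.3 120.0 [ 0.007  -0.0343 -0.3091]
31.48 [0.4889 0.2741 0.2127] [ 1.07 -0.17  0.27] 0.001
```

View pics/l4_s.png

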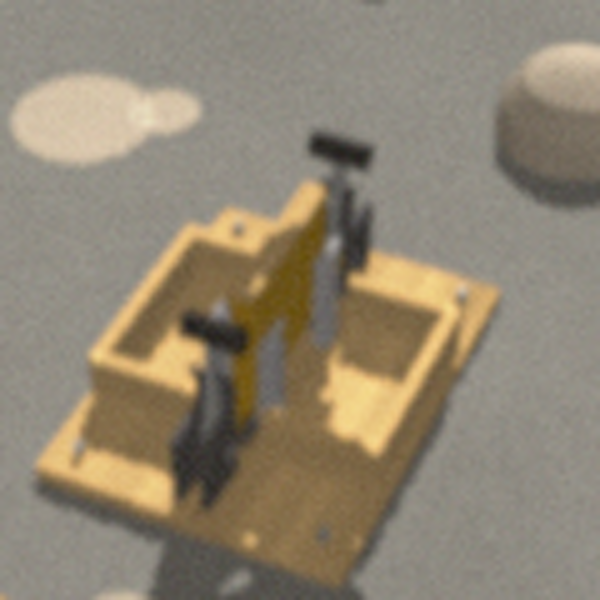

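Both levers stand upright at the board ends and the board is low in the slot. Now a gentle re-push on the left to check its load.

Call:
{"op": "send_rows", "data": {"rows": [[0.007,-0.03,-0.1,0],[0.007,-0.03,-0.25,0],[0.007,-0.03,-0.305,0],[0.007,-0.03,-0.305,0],[0.007,-0.03,-0.305,0]]}}

```text
time: 32.2
eef_pos: [0.4928, 0.2657, 0.1245]
tcp_rot: [0.673, 0.74, 0.001, 0.001]
contact_force: [0.4, -0.3, 1.0]
opening: -0.003
```

Call:
{"op": "send_rows", "data": {"rows": [[0.002,-0.03,0,0],[0.004,-0.048,0,0],[0.004,-0.048,0,0],[0.004,-0.048,0,0]]}}

```text
time: 32.7
eef_pos: [0.4927, 0.2512, 0.1228]
tcp_rot: [0.673, 0.74, 0.0, 0.0]
contact_force: [0.9, 0.4, -0.3]
opening: 0.001
```

```bash
python3 -c "
from mom import *
M(1)"
```

```text
t 32.70 th 0.020 y 107.6 z 122.8 x 0.5 Fx 0.9 Fy 0.30 Fz -0.29 M 0.027
```

Call:
{"op": "send_rows", "data": {"rows": [[0,-0.005,0,0],[0,-0.007,0,0],[0,-0.007,0,0]]}}

```text
time: 33.08
eef_pos: [0.4927, 0.25, 0.1227]
tcp_rot: [0.673, 0.74, 0.001, -0.001]
contact_force: [0.2, 5.1, -0.9]
opening: 0.004
```

```bash
python3 -c "
from mom import *
M(1)"
```

```text
t 33.08 th 0.005 y 106.4 z 122.7 x 0.4 Fx 0.7 Fy 5.06 Fz -0.89 M 0.413
```

Call:
{"op": "send_rows", "data": {"rows": [[0,-0.004,0,0],[0,-0.004,0,0]]}}

```text
time: 33.33
eef_pos: [0.4927, 0.2493, 0.1228]
tcp_rot: [0.673, 0.74, 0.001, -0.001]
contact_force: [0.3, 6.8, -0.8]
opening: -0.002
```

```bash
python3 -c "
from mom import *
M(1)"
```

```text
t 33.33 th -0.003 y 105.7 z 122.8 x 0.3 Fx 1.0 Fy 6.74 Fz -0.75 M 0.545
```

Call:
{"op": "send_rows", "data": {"rows": [[0,-0.003,0,0],[0,-0.003,0,0]]}}

```text
time: 33.58
eef_pos: [0.4928, 0.2485, 0.1229]
tcp_rot: [0.673, 0.74, 0.002, -0.001]
contact_force: [-0.0, 7.1, -0.7]
opening: 0.001
```

```bash
python3 -c "
from mom import *
M(1)"
```

```text
t 33.58 th -0.013 y 105.0 z 122.9 x 0.4 Fx 0.6 Fy 7.03 Fz -0.70 M 0.567
```

Call:
{"op": "send_rows", "data": {"rows": [[0,-0.004,0,0],[0,-0.004,0,0],[0,-0.004,0,0]]}}

```text
time: 33.95
eef_pos: [0.4929, 0.2475, 0.123]
tcp_rot: [0.673, 0.74, 0.002, -0.001]
contact_force: [0.2, 7.9, -0.2]
opening: 0.002
```

```bash
python3 -c "
from mom import *
M(1)"
```

```text
t 33.95 th -0.026 y 103.9 z 123.0 x 0.4 Fx 1.0 Fy 7.81 Fz -0.18 M 0.626
```

Call:
{"op": "send_rows", "data": {"rows": [[0,-0.003,0,0],[0,-0.003,0,0]]}}

```text
time: 34.2
eef_pos: [0.493, 0.2466, 0.123]
tcp_rot: [0.673, 0.74, 0.002, -0.001]
contact_force: [-0.1, 9.5, -1.2]
opening: 0.002
```

```bash
python3 -c "
from mom import *
M(1)"
```

```text
t 34.20 th -0.036 y 103.1 z 123.0 x 0.3 Fx 0.9 Fy 9.48 Fz -1.23 M 0.764
```

Call:
{"op": "send_rows", "data": {"rows": [[0,0,0,0]]}}

```text
time: 34.33
eef_pos: [0.493, 0.2467, 0.123]
tcp_rot: [0.673, 0.74, 0.002, -0.001]
contact_force: [0.4, 8.3, -1.3]
opening: 0.002
```

```bash
python3 -c "
from mom import *
M(1)"
```

```text
t 34.33 th -0.036 y 103.1 z 123.0 x 0.4 Fx 1.2 Fy 8.23 Fz -1.33 M 0.665
```

Left is now about 10–11 N (10.6 mm of handle travel past first contact, moment rise about 0.2). I'll retract clear and look.

Call:
{"op": "send_rows", "data": {"rows": [[-0.005,0.058,0,0],[-0.005,0.058,0.15,0],[-0.005,0.08,0.4,0],[-0.02,0.3,0.4,0],[-0.02,0.5,0.4,0],[-0.02,0.5,0.4,0],[-0.02,0.5,0.4,0]]}}

```text
time: 35.2
eef_pos: [0.4862, 0.395, 0.2418]
tcp_rot: [0.672, 0.741, -0.001, 0.0]
contact_force: [0.0, -0.1, 0.7]
opening: -0.002
```

```bash
python3 -c "
from snap import *
snap('fin',None,None)
a=cv2.imread('pics/scene_fin.png');b=cv2.imread('pics/top_fin.png')
x=cv2.resize(a[120:230,270:380],(550,550),interpolation=3);cv2.imwrite('pics/fin_s.png',x)
y=cv2.resize(b[180:280,190:350],None,fx=5,fy=5,interpolation=3);cv2.imwrite('pics/fin_t.png',y)
"
```

```text
35.2 [0.4862 0.395  0.2418] [ 0.02 -0.15  0.72] -0.002
```

View pics/fin_s.png

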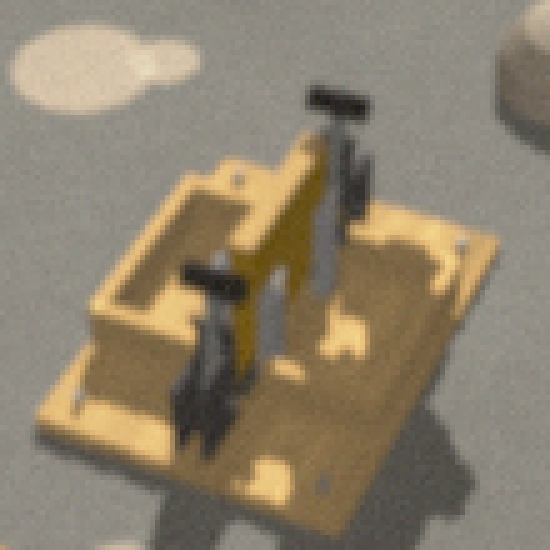

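View pics/top_fin.png

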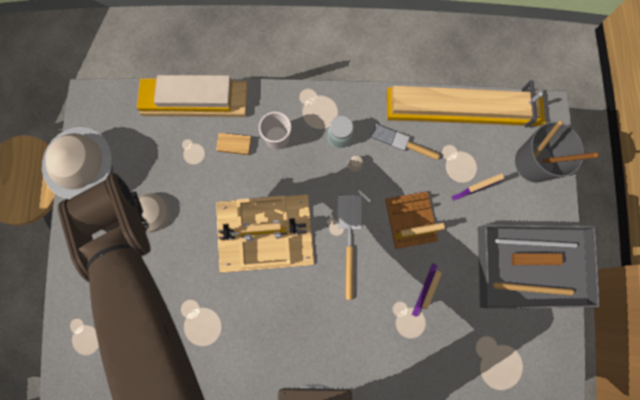

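The final views show the board seated low in the slot at about (265,229), with both levers upright over its ends. The plain board is still in the rack at (422,229), nothing else has visibly moved, and the arm is clear. Handing in.

```bash
python3 -c "
from plant import workorder
print(workorder.sign_off())"
```

```text
the job is handed in; nothing more can be done
None
```

I moved the eared board from the rack's +x groove into the form's slot and let it down with its ears on the two lever toes. I brought both levers to about 0.55 rad, then pressed each end home in small steps, and handed in at about 35 s.

**Pad loads:**

| End | Moment rise | Load from moment | Load from handle travel |
|---|---|---|---|
| Left | about 0.2 N m | about 10–11 N | about 10.6 N |
| Right | about 0.19–0.2 N m | about 10 N | not settled (see below) |

**Scene:** The last pictures show the board low in the slot with both levers upright over its ends. The plain board and the other things are in their places, and the gripper was clear and read no contact force.

**Checks that disagreed or were not made:**
- **Camera offset:** the two cameras differed from the robot's own pose by about 2 mm in opposite directions. I centred the board by comparing it with the form in each view, and by the side force as it went in.
- **Noisy moments:** single moment readings scattered by about 0.05 N m, with one left reading at 0.76, so the loads are averages.
- **Right end:** the moment there rose about twice as fast with travel as expected, so its travel does not confirm the 10 N. A rough travel estimate came out several newtons lower. I did not re-press it after the final left push, which I expect to have changed it only slightly.

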